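Set out the optics station for the next lens

TASK

Set out the bench for the next lens: stand the barrel centred on the round stage, lay the spacer ring squarely on top of the barrel and the dust cap, knob up, squarely on the ring. Put the loose filter cassette into the free gap in the middle of the rack, fully down and without shifting or tipping the cassettes on either side of it, and stand the screw jar on the bench directly beside the stage on the robot's left (towards +y), leaving 1 to 4 cm clear between jar and stage. Leave the roll of tape alone, and let go of everything.

Things in the scene. Friction and masses are not known exactly. Their poses are not given: they have to be found in the camera images.
- barrel: Lens barrel to move: black upright tube, 46 mm tall, 50 mm outside diameter with a 56 mm flange on its lowest 6 mm, bore 36 mm, a lens glass inside. Flat rim on top. About 0.16 kg. Origin: centre of its underside, z up along the tube.
- spacer: Spacer ring to move: plain bare-metal ring lying flat, 50 mm outside diameter, 32 mm bore, 15 mm tall, about 0.06 kg. Origin: centre of its underside, z up.
- cap: Dust cap to move: flat grey plastic disc 48 mm diameter, 8 mm thick, with a round grip knob (24 mm diameter, 18 mm tall) in the middle of its top, 26 mm tall in all, about 0.04 kg. Knob side up from the start. Origin: centre of its underside, z up.
- cassette: Loose filter cassette to move: upright black plate with a round window and a thin bright strip along its top edge, standing alone on the bench. 16 mm thick (its x axis), 50 mm wide (y), 55 mm tall (z), about 0.08 kg; both faces are alike. Origin: centre of its underside. Grip it across its 50 mm width.
- jar: Screw jar to move: small closed glass jar with a steel lid, 44 mm diameter, 52 mm tall, about 0.12 kg, upright on the bench. Origin: centre of its underside, z up.
- stage: Round centring stage, fixed to the bench: dark round base 100 mm diameter with a flat bare-metal top disc 92 mm diameter, top face 25 mm above the bench. Origin: centre of its underside on the bench; its axes are always parallel to the robot's: x away from the robot, +y to the robot's left, z up.
- rack: Fixed filter rack: metal tray 112 (x) by 68 mm (y), floor 5 mm up; rims along x 12 mm high, 58 mm apart; end walls 30 mm high. Four cassettes stand in a row along x, 50 mm width along y, tops 60 mm up; mid-row is a free gap 26 mm long for the 16 mm cassette. Beside the row (y) is finger room above the rims. Origin: centre of the underside, on the bench, under the middle of the gap; z up.
- cassette_near: Cassette standing loose in the rack, next to the gap on the rack's -x side; same size as the loose one. To be left alone. Origin: centre of its underside.
- cassette_far: Cassette standing loose in the rack, next to the gap on the rack's +x side; same size as the loose one. To be left alone. Origin: centre of its underside.
- tape: Roll of tan tape lying flat on the bench, 72 mm diameter, 25 mm tall, a bystander to be left alone. Origin: centre of its underside.
Things that resemble listed ones, but are neither listed nor needed, are in the scene too. What is shaped like the jar but purple is not meant.

How it is judged (in metres and radians):
At the end, for the whole second after the job is handed in: Barrel on stage within 12 mm of centre; ring on barrel, cap on ring, each within 8 mm; cassette down in the gap within 8 mm, 0.25 rad; jar on bench 75-120 mm from stage centre to +y, within 25 mm in x; gap's neighbours moved under 8 mm, tape under 20 mm; all upright (0.1 rad), at rest (horizontal distance between barrel and stage below 0.012 m and z of barrel in the frame of stage between 0.022 and 0.029 m and horizontal distance between spacer and barrel below 0.008 m and z of spacer in the frame of barrel between 0.042 and 0.05 m and horizontal distance between cap and spacer below 0.008 m and z of cap in the frame of spacer between 0.012 and 0.019 m and x of cassette in the frame of rack between -0.008 and 0.008 m and y of cassette in the frame of rack between -0.008 and 0.008 m and z of cassette in the frame of rack between 0.002 and 0.009 m and angle between the x axis of cassette and the x axis of rack, either way round below 0.25 rad and y of jar in the frame of stage between 0.075 and 0.12 m and x of jar in the frame of stage between -0.025 and 0.025 m and height (world z) of jar below 0.006 m and angle between each of barrel, spacer, cap, cassette, jar, cassette_near, cassette_far's own z axis and vertical below 0.1 rad and linear speed of each of barrel, spacer, cap, cassette, jar, cassette_near, cassette_far below 0.01 m/s and angular speed of each of barrel, spacer, cap, cassette, jar below 0.1 rad/s and distance of each of cassette_near, cassette_far from where it was at the start of the episode below 0.008 m and distance of tape from where it was at the start of the episode below 0.02 m); the robot touches nothing.
It fails at once if a cassette beside the gap is shifted more than 15 mm or tipped more than 0.35 rad (distance of any of cassette_near, cassette_far from where it was at the start of the episode above 0.015 m or angle between any of cassette_near, cassette_far's own z axis and vertical above 0.35 rad).
It fails at once if the roll of tape is shifted more than 20 mm (distance of tape from where it was at the start of the episode above 0.02 m).
It also fails if it takes over 128 s, if anything falls off the work surface, if the arm or the gripper's body presses on something with over 40 N, if the wrist force passes 120 N, or if a joint passes its speed limit or range.

ROBOT

A 6-joint arm with a two-finger parallel gripper is mounted at the origin on the work surface. World frame = base frame: x ahead of the robot, y to its left, z up, the work surface at z = 0. Lengths are in m, angles in degrees, forces in N, time in s.
With the tool pointing down it reaches from about 0.35 to 0.875 m from the base axis. Payload 4.2 kg.
Tool frame: the origin (TCP) lies midway between the tips of the shut fingers; the grasp point (between the pads) lies 19 mm behind it (r.pinch_z is the distance from the TCP to the grasp point, in m); z points along the fingers, y is the line along which they close (so a half turn about z gives the same grasp; the last joint's range is limited). The gripper opens to 87 mm and grips with 3 to 60 N. Pads are 19 mm wide; open, the fingers measure 117 mm over their backs; the gripper's body (75 mm by 190 mm) begins 51 mm behind the grasp point.
Start: joints at [-57.605, 22.042, 0.453, 0, -68.411, -14.817], TCP at [0.189, -0.596, 0.189] pointing down, gripper open.
Joint ranges: [-179.83, 179.83], [-69.29, 118.12], [-61.27, 80.66], [-181.25, 117.63], [-171.15, -9.14], [-177.46, 177.46]. Speed limits (degrees/s): [159.86, 159.86, 180, 180, 180, 180].

INTERFACE

Orientations are given as a 3x3 rotation matrix whose columns are the frame's x, y, z axes.
In Python, from station import r, imaging, models gives the robot as it stands. The module is installed in compiled form; this text tells all that it offers.
- The arm moves only by the tool apply_moves, never from a script. Its argument "moves" is a list of rows, each a list of 2 entries, a list of its own where there are three numbers: the shift along the tool's x, y, z in m, then the turn about the tool's z in degrees. A call has 1 to 5 rows; each row shifts and turns the commanded pose from where the row before left it, along the tool's axes as they then stand; what a row does not reach is not made up. A row lasts 1/12 s, in which the tool goes at most 41.7 mm and 7.16 degrees, less where a joint would pass 70% of its speed; a pose out of reach is approached as far as the arm can. A call is refused whole if a number of a shift passes 0.0417 or a number of a turn 7.16, either way. A call with a gripper value outside its range is refused whole. "hand" is the finger opening in m, from 0 to 0.087, set as the call begins (left out, the last holds). The fingers move at their own pace and stop on an object; the grip force is fixed at half the most. Time passes only in rows, so rows that do not move let the fingers close. It gives the time, the measured TCP pose, the force, the opening and the grip force at its end, in the units of the state.
- r.sense(): the state, without advancing time (a new reading comes with each control period).
- imaging.capture(name): name is "side" or "top"; returns a dict with "frame" (400x640x3 uint8, blue, green, red), "intrinsics" (3x3 intrinsics, pixels), "eye" and "orientation" of the camera in the world. Camera axes: x right, y down, z forward; pixel columns grow to the right and rows downward; lengths in m; the calibration is good to about 2 mm. A picture is of the moment at which its call begins. There is no depth.
- r.finish_job(): hands the job in; it is judged then, once.
Trained networks look in a picture, given as the dict that the camera call returned (one of the last four; its "shot" number tells which), for a name from the list of things; names that differ only in an ending like _2 or _b are one class to them, and where a whole thing is asked for, a point or a joint stands for the part that bears it (a point fixed in the world has none). Each returns a list of dicts, best first, with "confidence" (0 to 1); they miss things now and then, are a little off and sometimes report something else, mostly with a low value. They report only what shows in the picture. A call takes as long as a camera call. They do not tell look-alikes from the thing itself.
- models.cut_out(picture, target): "region" (400x640 bool, what is visible of it) and "extent" ([left, top, width, height] as shares, 0 to 1, of the picture: columns of its width, rows of its height, round what is visible of it).
- models.place_of(picture, target): "at" ([column, row] as shares, 0 to 1, of the picture: columns of its width, rows of its height: a listed point, or the origin of a listed thing).
The state is a dict: "time_s": time; "joints": joint angles; "joint_velocities": joint speeds; "effort": joint torques, N m; "tcp_pos": TCP position; "ee_rot": TCP orientation; "wrist_force": force on the tool from outside, world axes, zero at the start; "moment": the same for the moment, N m; "gripper_width": opening from 0.0 (shut) to 1.0 (fully open); "gripper_force": force on a finger pad.
Only numpy, scipy, OpenCV 4.12 (cv2) and the standard library are available. Lean on these libraries where they do the work, as an engineer would, in place of code of your own. Each camera call takes 0.05 s, during which the arm holds its last target. There are 200 camera calls.

## Working session

There is one attempt and no reset: what is moved stays moved. The work goes in short steps, Python scripts to look and compute and a tool call to move; the robot and the scene stay as the last step left them, time stands still between calls to the robot, and variables do not carry over. Pictures are saved under pics/ and viewed, at most 14 in all, crops included, and the job is handed in when it is done.

Besides the shell and the picture viewer there is one more tool, called after ">>>" in YAML: its name, and indented under it one key for each argument. apply_moves: Moves the arm, as the interface text tells. Its arguments: {"type":"object","properties":{"moves":{"type":"array"},"hand":{"type":"number"}},"required":["moves"]}

```bash
mkdir -p pics; ls
python3 - <<'E'
from station import r, imaging, models
import cv2, numpy as np
np.set_printoptions(precision=4,suppress=True)
s=r.sense(); print(s)
for n in ["side","top"]:
    p=imaging.capture(n); cv2.imwrite(f"pics/{n}0.png",p["frame"])
    print(n,p["intrinsics"],p["eye"],p["orientation"])
    for t in "barrel spacer cap cassette jar stage rack cassette_near tape".split():
        print(t,[(np.round(np.array(d["at"])*[640,400],1),round(d["confidence"],2)) for d in models.place_of(p,t)])
E
```

```text
pics
{'time_s': 0.0, 'joints': array([-57.6068,  22.0911,   0.3794,  -0.0297, -68.4113, -14.8182]), 'joint_velocities': array([ 0.0915, -0.0034, -0.0209,  0.0351, -0.0538, -0.067 ]), 'effort': array([  0.0013, -39.0665,  18.7405,   4.2199,   0.0109,  -0.0002]), 'tcp_pos': array([ 0.1885, -0.5952,  0.1883]), 'ee_rot': array([[-0.9534, -0.3018, -0.0007],
       [-0.3018,  0.9534,  0.0021],
       [ 0.0001,  0.0022, -1.    ]]), 'wrist_force': array([-0.3227, -0.0915, -0.9792]), 'moment': array([-0.0119, -0.0135, -0.0197]), 'gripper_force': 0.0, 'gripper_width': 1.0011877712365536}
side [[479.1918   0.     324.8025]
 [  0.     479.1918 197.272 ]
 [  0.       0.       1.    ]] [-0.1144  0.6102  0.9631] [[-0.675  -0.4938  0.5482]
 [-0.7375  0.4716 -0.4834]
 [-0.0198 -0.7306 -0.6825]]
barrel [(array([362.4, 254.8]), 0.61)]
spacer [(array([278.1, 314.5]), 0.55)]
cap [(array([323.1, 284.4]), 0.5)]
cassette [(array([400. , 219.3]), 0.55), (array([324.6, 286.8]), 0.39)]
jar [(array([430.8, 195.1]), 0.67), (array([421.8, 175.6]), 0.65), (array([450.2, 182.2]), 0.6)]
stage [(array([272.7, 253.8])
[... 257 characters left out ...]
 0.       0.       1.    ]] [ 0.3292 -0.0469  1.207 ] [[ 0.0246 -0.9693  0.2445]
 [-0.9997 -0.0237  0.0064]
 [-0.0004 -0.2446 -0.9696]]
barrel [(array([290.6, 279.3]), 0.71)]
spacer [(array([175.1, 279.5]), 0.72), (array([292.2, 142. ]), 0.65), (array([231.9, 217.2]), 0.28)]
cap [(array([235.3, 286.2]), 0.53)]
cassette [(array([367.6, 278.9]), 0.48)]
jar [(array([456.5, 283.4]), 0.64), (array([423.6, 279.8]), 0.62), (array([444.2, 247.5]), 0.62)]
stage [(array([230.8, 216.1]), 0.71), (array([356.3, 217.8]), 0.3)]
rack [(array([421.6, 278.8]), 0.59), (array([358.3, 215.6]), 0.55)]
cassette_near [(array([357.9, 228.9]), 0.71)]
tape [(array([293.7, 140.1]), 0.94), (array([360.5, 229.8]), 0.31)]
```

View pics/side0.png

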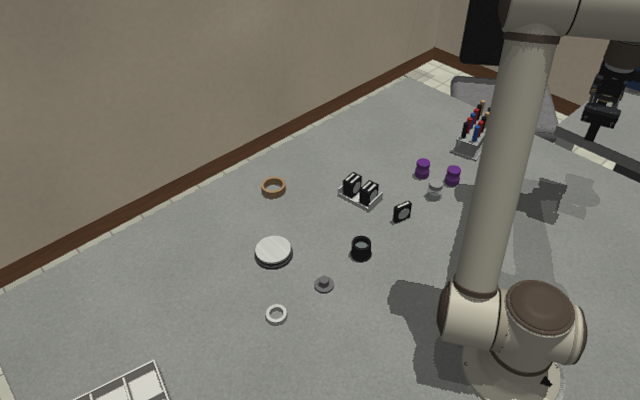

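View pics/top0.png

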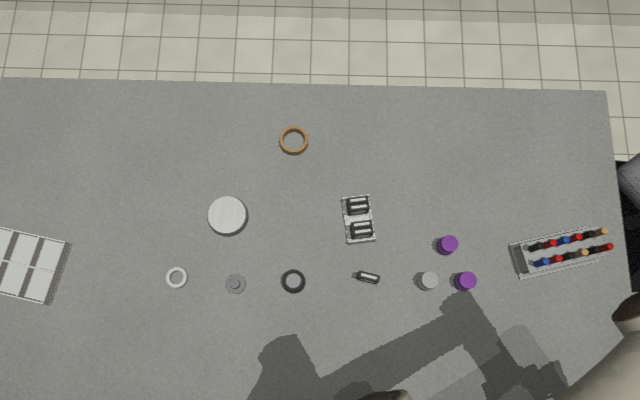

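Side view: stage (273,252), tape (273,188), rack (360,193), loose cassette (402,211), barrel (361,249), cap (324,284), ring (276,314), clear jar (435,190), purple decoys (423,168),(453,175). Top view: clear jar (429,281), purple (447,245),(466,281), cassette (367,277), barrel (293,281), cap (236,284), ring (176,278), stage (227,215), rack (359,218), tape (293,140).

```bash
cat > h.py <<'E'
from station import r, imaging, models
import cv2, numpy as np
from scipy.optimize import minimize, least_squares
np.set_printoptions(precision=4,suppress=True)
def proj(p,X):
    c=(np.asarray(X)-p["eye"])@p["orientation"]; u=c@p["intrinsics"].T
    return u[:,:2]/u[:,2:]
def cyl(prof):  # list of (radius,z)
    a=np.linspace(0,2*np.pi,48,endpoint=False)
    return np.vstack([np.c_[R*np.cos(a),R*np.sin(a),0*a+z] for R,z in prof])
def box(x,y,z,z0=0): return np.array([[sx*x/2,sy*y/2,zz] for sx in(-1,1) for sy in(-1,1) for zz in(z0,z)])
def place(pts,v):
    c,s=np.cos(v[3]),np.sin(v[3])
    return pts@np.array([[c,-s,0],[s,c,0],[0,0,1]]).T+v[:3]
def centroid(poly):
    m=cv2.moments(cv2.convexHull(poly.astype(np.float32))); return np.array([m["m10"],m["m01"]])/m["m00"]
def maskhull(m):
    n,l,st,_=cv2.connectedComponentsWithStats(m.astype(np.uint8)); k=1+st[1:,4].argmax()
    c=np.vstack(cv2.findContours((l==k).astype(np.uint8),0,2)[0])[:,0]
    return cv2.convexHull(c.astype(np.int32))[:,0].astype(float)
def area_mask(h):
    z=np.zeros((400,640),np.uint8); cv2.fillConvexPoly(z,h.astype(np.int32),1); ys,xs=z.nonzero(); return np.array([xs.mean(),ys.mean()])
def pick(p,t,near):
    b=None
    for d in models.cut_out(p,t):
        e=np.array(d["extent"]); c=(e[:2]+e[2:]/2)*[640,400]
        q=np.hypot(*(c-near))
        if b is None or q<b[0]: b=(q,d,c)
    return b if b and b[0]<14 else None
def fit(views,pts,x0,zfix=None):  # views: [(pic,mask)]
    cs=[(p,area_mask(maskhull(m))) for p,m in views]
    def f(v):
        w=[v[0],v[1],v[2] if zfix is None else zfix,0]
        return np.hstack([centroid(proj(p,place(pts,w)))-c for p,c in cs])
    s=least_squares(f,x0,x_scale=.01,diff_step=1e-4); return s.x,s.fun
def iou(views,pts,v,S=8):
    tot=0
    for p,m in views:
        a=np.zeros((400,640),np.uint8)
        h=maskhull(m); lo=h.min(0)-8; n=((h.max(0)-lo+8)*S).astype(int)
        A=np.zeros(n[::-1],np.uint8);B=A.copy()
        mm=np.zeros((400,640),np.uint8); cv2.fillConvexPoly(mm,h.astype(np.int32),1)
        M=np.float32([[S,0,-lo[0]*S],[0,S,-lo[1]*S]])
        A=cv2.warpAffine(mm*255,M,tuple(int(k) for k in n))>127
        q=cv2.convexHull(((proj(p,place(pts,v))-lo)*S).astype(np.float32))
        cv2.fillConvexPoly(B,q.astype(np.int32),1)
        tot+=(A&(B>0)).sum()/(A|(B>0)).sum()
    return tot/len(views)
SH=dict(barrel=cyl([(.028,0),(.028,.006),(.025,.046)]),spacer=cyl([(.025,0),(.025,.015)]),
 cap=cyl([(.024,0),(.024,.008),(.012,.026)]),jar=cyl([(.022,0),(.022,.052)]),
 stage=cyl([(.05,0),(.05,.02),(.046,.025)]),tape=cyl([(.036,0),(.036,.025)]),cassette=box(.016,.05,.055))
E
cat > m1.py <<'E'
from h import *
P={n:imaging.capture(n) for n in("side","top")}
N=dict(barrel=((361,249),(293,281)),spacer=((276,314),(176,278)),cap=((324,284),(236,284)),jar=((435,190),(429,281)),stage=((273,252),(227,215)),tape=((273,188),(293,140)),cassette=((402,211),(367,277)))
def guess(px):
    p=P["top"]; d=p["orientation"]@np.linalg.solve(p["intrinsics"],[*px,1]); return p["eye"]-d*(p["eye"][2]-.01)/d[2]
for t,(a,b) in N.items():
    vs=[]
    for n,q in(("side",a),("top",b)):
        k=pick(P[n],t,q)
        if k: vs.append((P[n],k[1]["region"]))
        else: print(t,"missed in",n)
    if not vs: continue
    g=guess(b); g[2]=0
    if len(vs)==2: x,f=fit(vs,SH[t],g); print(t,"free",x,f)
    x2,f2=fit(vs,SH[t],g[:2],0.); print(t,"  z=0",x2,f2)
    if t=="cassette":
        best=min((-iou(vs,SH[t],[x[0],x[1],0,w]),w) for w in np.radians(np.arange(0,180,5)))
        o=minimize(lambda v:-iou(vs,SH[t],[v[0],v[1],0,v[2]]),[x2[0],x2[1],best[1]],method="Nelder-Mead",options=dict(initial_simplex=[[x2[0],x2[1],best[1]],[x2[0]+.004,x2[1],best[1]],[x2[0],x2[1]+.004,best[1]],[x2[0],x2[1],best[1]+.1]]))
        print(t,o.x[:2],np.degrees(o.x[2]),o.fun)
ims=[]
for n,(x,y) in(("side",(335,165)),("top",(335,190))):
    ims.append(cv2.resize(P[n]["frame"][y:y+70,x:x+90],None,fx=8,fy=8,interpolation=cv2.INTER_CUBIC))
for n,im in zip("st",ims): cv2.imwrite(f"pics/rack_{n}.png",im[:560,:720])
for n in P: 
    for d in models.cut_out(P[n],"rack"): e=np.array(d["extent"])*[640,400,640,400]; print(n,"rack",e,d["confidence"],d["region"].sum())
    for d in models.cut_out(P[n],"cassette_near"): e=np.array(d["extent"])*[640,400,640,400]; print(n,"near",e,d["confidence"],d["region"].sum())
E
python3 m1.py
```

```text
barrel free [0.4348 0.0072 0.0017] [-0.1709 -0.0421  0.0853  0.1329]
barrel   z=0 [0.4353 0.0069] [-0.2179  0.2441  0.2588  0.0271]
spacer free [ 0.4382  0.2849 -0.0008] [-0.2334 -0.0355  0.1624  0.1863]
spacer   z=0 [0.438  0.2849] [-0.2106 -0.1607  0.0668  0.2416]
cap missed in side
cap   z=0 [0.4271 0.1455] [ 0. -0.]
jar free [ 0.4433 -0.3042  0.0033] [ 0.0434  0.006  -0.0191 -0.0294]
jar   z=0 [ 0.444  -0.3055] [-0.0289  0.5215  0.2141 -0.19  ]
stage free [0.5901 0.174  0.0001] [ 0.0167  0.004  -0.011  -0.0134]
stage   z=0 [0.5901 0.174 ] [ 0.013   0.0245  0.003  -0.0206]
tape missed in top
tape   z=0 [0.7873 0.0196] [-0. -0.]
cassette free [ 0.4475 -0.1667 -0.0005] [-0.1865 -0.0423  0.0763  0.1419]
cassette   z=0 [ 0.4474 -0.1665] [-0.1729 -0.1269  0.0398  0.166 ]
cassette [ 0.4474 -0.1665] 170.05534979559098 -0.8908136516257321
side rack [340.672 176.48   39.808  35.4  ] 0.76 645
side near [389.632 199.4    21.568  20.92 ] 0.69 285
side near [350.4  234.2   18.88  26.92] 0.67 474
top rack [342.208 191.6    36.032  53.4  ] 0.94 882
top near [348.8   222.2    21.888   9.92 ] 0.61 149
```

View pics/rack_t.png

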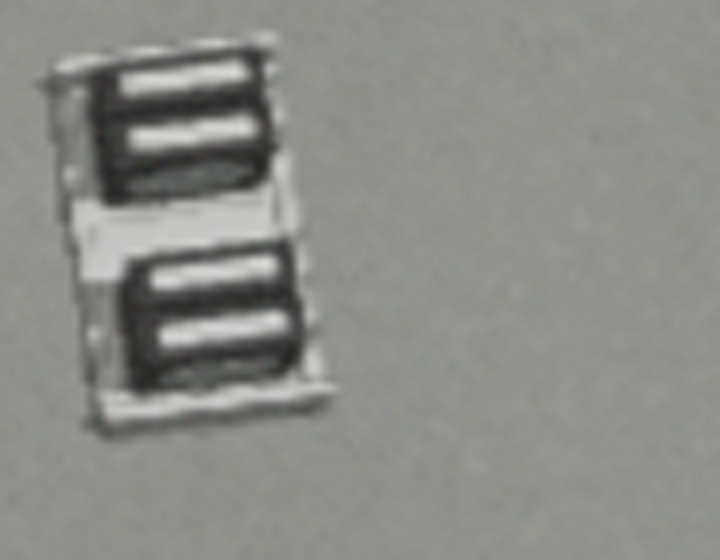

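View pics/rack_s.png

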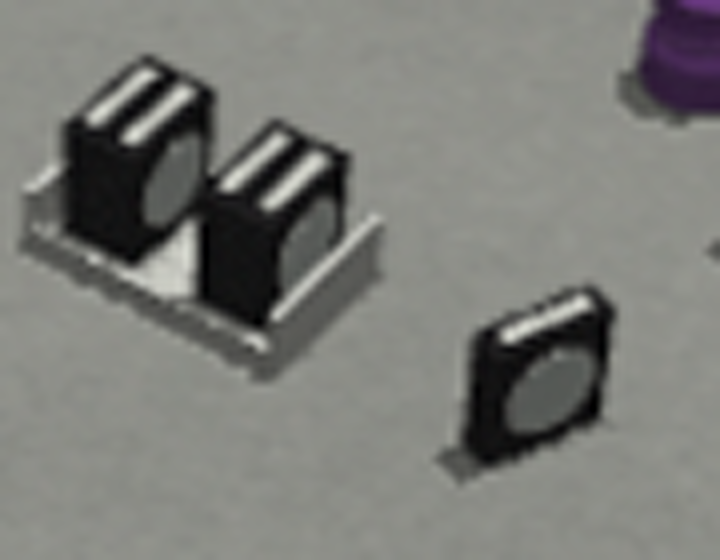

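```bash
cat > rk.py <<'E'
from h import *
P={n:imaging.capture(n) for n in("side","top")}
def u(pts,o): return (np.array(pts,float)+.5)/8-.5+o
T=u([(185,79),(193,135),(215,274),(224,328)],(335,190))
S=u([(125,95),(161,114),(253,160),(296,180)],(335,165))
# refine: weighted centroid of brightness round each strip
def ref(im,q,rad=(9,3)):
    return q
def f(v):
    x=np.array([v[4],.021,-.021,-v[4]]); X=np.c_[x,0*x,0*x+v[2]]
    X=place(X,[v[0],v[1],0,v[3]])
    return np.vstack([proj(P["top"],X)-T,proj(P["side"],X)-S]).ravel()
s=least_squares(f,[.57,-.14,.06,.1,.038],x_scale=.01); print("rack strips",s.x,np.degrees(s.x[3])); print(s.fun.reshape(-1,2))
def ray(p,q,z):
    d=p["orientation"]@np.linalg.solve(p["intrinsics"],[*q,1]); return p["eye"]+d*(z-p["eye"][2])/d[2]
# tray corners, end-wall tops z=.03 (top view)
C=u([(50,72),(275,40),(335,388),(100,412)],(335,190))
W=np.array([ray(P["top"],c,.03) for c in C]);print("corners",W,W.mean(0))
for a,b in((0,1),(1,2),(2,3),(3,0)): print(np.linalg.norm(W[a]-W[b]),np.degrees(np.arctan2(*(W[a]-W[b])[[1,0]])))
# strip ends -> width direction
for a,b in(((120,87),(250,74)),((128,140),(258,129)),((150,280),(280,266)),((158,336),(288,321))):
    A,B=[ray(P["top"],k,.06) for k in u([a,b],(335,190))]; print(np.degrees(np.arctan2(*(A-B)[[1,0]]))-90,end=" ")
for q,z in ((u([(505,333),(590,300)],(335,165)),.055),):
    A,B=[ray(P["side"],k,z) for k in q]; print("\nloose",np.degrees(np.arctan2(*(A-B)[[1,0]])),(A+B)/2)
im=P["top"]["frame"][268:288,352:386].astype(int).sum(2)
ys,xs=np.where(im>540); print("n",len(xs)); 
if len(xs)>5:
    c=np.c_[xs,ys]+[352,268]; m=c.mean(0); vt=np.linalg.svd(c-m)[2][0]; A,B=ray(P["top"],m-5*vt,.055),ray(P["top"],m+5*vt,.055); print("loose top",m,np.degrees(np.arctan2(*(A-B)[[1,0]])),(A+B)/2)
k=models.cut_out(P["side"],"cap")
print([(np.array(d["extent"])*[640,400,640,400],d["confidence"]) for d in k])
def bear(y): print(y)
E
python3 rk.py
```

```text
rack strips [ 0.5882 -0.1462  0.0611  0.1515  0.0376] 8.682688577468076
[[ 0.1005  0.2167]
 [ 0.1411 -0.0018]
 [ 0.0575 -0.0003]
 [-0.0014  0.1974]
 [-0.3618 -0.0215]
 [-0.2227 -0.1061]
 [ 0.2594  0.0597]
 [-0.2861 -0.0558]]
corners [[ 0.6351 -0.102   0.03  ]
 [ 0.6468 -0.1701  0.03  ]
 [ 0.5402 -0.1877  0.03  ]
 [ 0.5313 -0.118   0.03  ]] [ 0.5883 -0.1445  0.03  ]
0.06917193660702907 99.74322342461322
0.10805351905929046 9.38649230070598
0.07029982267208934 -82.70964471655758
0.10505711243949266 -171.2037182453112
7.2829715269532755 6.368062135147625 7.65575231416706 8.074507161938342 
loose 74.40911245789991 [ 0.4478 -0.1686  0.055 ]
n 27
loose top [368.3333 275.7778] 76.79424976486112 [ 0.448  -0.1658  0.055 ]
[(array([312.384, 278.   ,  21.888,  15.8  ]), 0.69)]
```

>>> apply_moves:
  moves:
    - [[0,0,0],5.86]
    - [[0,0,0],5.86]
    - [[0,0,0],5.86]
  hand: 0.066

```text
time_s: 2.4
tcp_pos: [0.1888, -0.5958, 0.1893]
ee_rot: [[-1.0, 0.005, -0.0], [0.005, 1.0, 0.0], [0.0, 0.0, -1.0]]
wrist_force: [0.4, -0.6, 0.9]
gripper_width: 0.853
gripper_force: 0.0
```

>>> apply_moves:
  moves:
    - [[-0.025,0.029,0],0]
    - [[-0.025,0.029,0],0]
    - [[-0.025,0.029,0],0]
    - [[-0.025,0.029,0],0]
    - [[-0.025,0.029,0],0]

```text
time_s: 2.82
tcp_pos: [0.3146, -0.4495, 0.1895]
ee_rot: [[-1.0, 0.001, 0.0], [0.001, 1.0, -0.0], [-0.0, -0.0, -1.0]]
wrist_force: [1.5, 0.2, -1.0]
gripper_width: 0.76
gripper_force: 0.0
```

>>> apply_moves:
  moves:
    - [[-0.026,0.029,0],0]
    - [[-0.026,0.029,0.02],0]
    - [[-0.026,0.029,0.02],0]
    - [[-0.026,0.029,0.02],0]
    - [[-0.026,0.029,0.02],0]

```text
time_s: 3.23
tcp_pos: [0.4399, -0.3099, 0.113]
ee_rot: [[-1.0, -0.0, 0.001], [-0.0, 1.0, -0.001], [-0.001, -0.001, -1.0]]
wrist_force: [1.0, -0.7, 0.2]
gripper_width: 0.761
gripper_force: 0.0
```

>>> apply_moves:
  moves:
    - [[0,0,0],0]
    - [[0,0,0],0]
    - [[0,0,0],0]

```text
time_s: 3.48
tcp_pos: [0.439, -0.3115, 0.1135]
ee_rot: [[-1.0, -0.001, 0.0], [-0.001, 1.0, -0.0], [-0.0, -0.0, -1.0]]
wrist_force: [-0.5, -1.4, 0.9]
gripper_width: 0.76
gripper_force: 0.0
```

>>> apply_moves:
  moves:
    - [[-0.0045,0.0065,0.016],0]
    - [[0,0,0.03],0]
    - [[0,0,0.03],0]
    - [[0,0,0.02],0]
    - [[0,0,0],0]

```text
time_s: 3.9
tcp_pos: [0.4397, -0.305, 0.0141]
ee_rot: [[-1.0, 0.003, -0.007], [0.003, 1.0, 0.003], [0.007, 0.003, -1.0]]
wrist_force: [-0.5, 0.0, -0.4]
gripper_width: 0.756
gripper_force: 0.0
```

Run:
```python
from h import *
p=imaging.capture("side");q=imaging.capture("top")
a=cv2.resize(p["frame"][130:230,370:500],None,fx=5,fy=5,interpolation=2)[:,:400*2]
b=cv2.resize(q["frame"][220:320,370:500],None,fx=5,fy=5,interpolation=2)
cv2.imwrite("pics/j1.png",cv2.resize(np.hstack([a,b]),(800,308)))
print(r.sense()["tcp_pos"])
```

```text
[ 0.4431 -0.3062  0.0179]
```

View pics/j1.png

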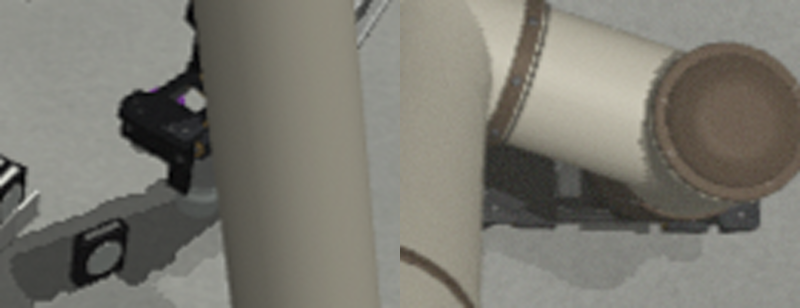

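The gripper straddles the jar (left finger at crop (185,180), jar at (205,195)); the arm hides the rest. Closing.

>>> apply_moves:
  moves:
    - [[0,0,0],0]
    - [[0,0,0],0]
    - [[0,0,0],0]
    - [[0,0,0],0]
    - [[0,0,0],0]
  hand: 0.03

```text
time_s: 4.42
tcp_pos: [0.4439, -0.3053, 0.0182]
ee_rot: [[-1.0, -0.0, 0.002], [-0.0, 1.0, -0.001], [-0.002, -0.001, -1.0]]
wrist_force: [-0.6, -0.8, 0.9]
gripper_width: 0.467
gripper_force: 0.5
```

>>> apply_moves:
  moves:
    - [[0,0,0],0]
    - [[0,0,0],0]
    - [[0,0,-0.01],0]
    - [[0,0,-0.03],0]
    - [[0,0,-0.03],0]

```text
time_s: 4.83
tcp_pos: [0.4418, -0.3042, 0.0872]
ee_rot: [[-1.0, 0.0, -0.004], [0.0, 1.0, 0.002], [0.004, 0.002, -1.0]]
wrist_force: [1.0, 0.6, 1.3]
gripper_width: 0.345
gripper_force: 0.0
```

>>> apply_moves:
  moves:
    - [[0,0,-0.03],0]
    - [[0,0,-0.03],0]
    - [[0,0,0],0]
    - [[0,0,0],0]

```text
time_s: 5.17
tcp_pos: [0.4442, -0.3049, 0.1496]
ee_rot: [[-1.0, 0.0, 0.005], [0.0, 1.0, -0.001], [-0.005, -0.001, -1.0]]
wrist_force: [-0.7, 0.7, -0.7]
gripper_width: 0.343
gripper_force: 0.0
```

Run:
```python
from h import *
p=imaging.capture("side");q=imaging.capture("top")
for n,k in(("s",p),("t",q)):
  print(n,[(np.round(np.array(d["extent"])*[640,400,640,400],1),round(d["confidence"],2)) for d in models.cut_out(k,"jar")])
a=cv2.resize(p["frame"][130:230,370:500],None,fx=5,fy=5,interpolation=2)
b=cv2.resize(q["frame"][220:320,370:500],None,fx=5,fy=5,interpolation=2)
cv2.imwrite("pics/j2.png",cv2.resize(np.hstack([a,b]),(800,308)))
```

```text
s [(array([422.5, 178.4,  18. ,  22.9]), 0.64), (array([350.1, 232.6,  19.8,  29.6]), 0.64), (array([415.1, 158.1,  15.7,  21.7]), 0.63)]
t [(array([279.7, 126.5,  29.9,  29.4]), 0.47), (array([418.5, 270.7,  12.2,  19.4]), 0.37)]
```

View pics/j2.png

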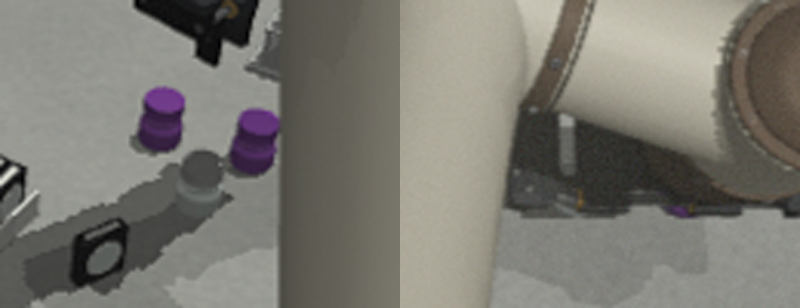

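Run:
```python
from h import *
p=imaging.capture("side");q=imaging.capture("top")
print("tcp proj",proj(p,[[.444,-.305,.15],[.444,-.305,0.],[.444,-.305,.052]]),proj(q,[[.444,-.305,.15],[.444,-.305,0.]]))
k=pick(p,"jar",(431,190))
if k: print(k[2], fit([(p,k[1]["region"])],SH["jar"],[.44,-.3],0.), iou([(p,k[1]["region"])],SH["jar"],[.444,-.305,0,0]))
s=r.sense(); print(s["tcp_pos"],s["gripper_width"],s["gripper_force"])
```

```text
tcp proj [[440.3104 155.6531]
 [432.9133 196.0388]
 [435.3524 182.7217]] [[439.4471 274.7488]
 [424.3231 281.229 ]]
[431.296 189.7  ] (array([ 0.4453, -0.3063]), array([ 0., -0.])) 0.7406477996189414
[ 0.4427 -0.3047  0.1461] 0.34751991906699464 0.0
```

Run:
```python
from h import *
p=imaging.capture("side"); s=r.sense(); t=s["tcp_pos"]; R=s["ee_rot"]
f=cv2.resize(p["frame"][125:215,400:500],None,fx=6,fy=6,interpolation=2)
def mk(X,c):
    for q in proj(p,X): cv2.drawMarker(f,tuple(int(v) for v in ((q-[400,125]+.5)*6-.5)),c,cv2.MARKER_CROSS,14,1)
mk([t+R[:,1]*.015,t-R[:,1]*.015],(0,0,255)); mk([t+R[:,1]*.03,t-R[:,1]*.03],(0,255,255))
a=np.linspace(0,6.28,24)
mk(place(cyl([(.022,.052)])[::4],[.4445,-.3055,0,0]),(0,255,0)); mk(place(cyl([(.022,0)])[::4],[.4445,-.3055,0,0]),(255,128,0))
cv2.imwrite("pics/j3.png",f); print(t,proj(p,[t]))
```

```text
[ 0.4428 -0.3047  0.1463] [[440.3976 156.9526]]
```

View pics/j3.png

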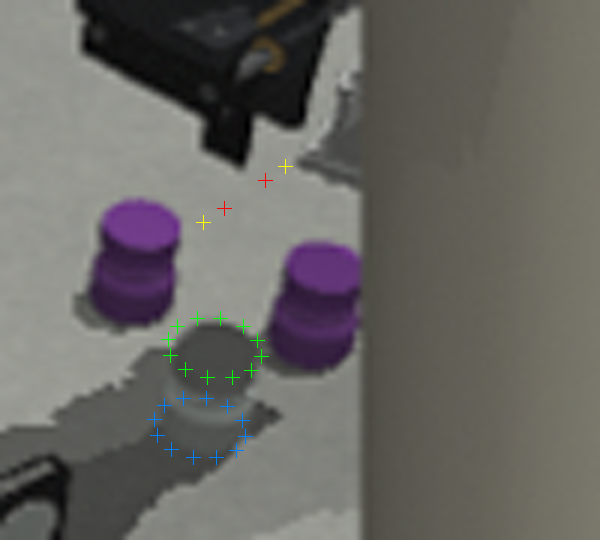

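Run:
```python
from h import *
p=imaging.capture("side"); print(r.pinch_z)
for z in(.018,.03,.04,.05): print(z,proj(p,[[.443,-.305+.033,z],[.443,-.305+.048,z]]).ravel())
```

```text
0.0187
0.018 [426.8145 197.0238 423.4844 199.4971]
0.03 [427.3415 193.9532 423.9942 196.425 ]
0.04 [427.7855 191.3662 424.4237 193.8366]
0.05 [428.234  188.7531 424.8576 191.2219]
```

>>> apply_moves:
  moves:
    - [[-0.01,0.04,0],0]
    - [[-0.01,0.04,0],0]
    - [[-0.01,0.04,0],0]
    - [[-0.01,0.04,0],0]
    - [[-0.01,0.04,0],0]
  hand: 0.0

```text
time_s: 6.03
tcp_pos: [0.4933, -0.1032, 0.1471]
ee_rot: [[-1.0, 0.001, -0.0], [0.001, 1.0, -0.0], [0.0, -0.0, -1.0]]
wrist_force: [0.8, 0.2, -0.0]
gripper_width: 0.059
gripper_force: 0.0
```

>>> apply_moves:
  moves:
    - [[0,0.02,0.0],0]
    - [[0,0.02,0.0],0]
    - [[0,0.01,0],0]
    - [[0,0,0],0]
    - [[0,0,0],0]

```text
time_s: 6.45
tcp_pos: [0.4932, -0.055, 0.1472]
ee_rot: [[-1.0, -0.001, -0.0], [-0.001, 1.0, -0.0], [0.0, -0.0, -1.0]]
wrist_force: [0.6, -0.2, 0.5]
gripper_width: 0.002
gripper_force: 0.0
```

```bash
cat > tip.py <<'E'
from h import *
import sys
p=imaging.capture("side"); s=r.sense(); t=s["tcp_pos"]; R=s["ee_rot"]
c=proj(p,[t])[0].astype(int)-[25,40]
f=cv2.resize(p["frame"][c[1]:c[1]+60,c[0]:c[0]+50],None,fx=8,fy=8,interpolation=2)
h=s["gripper_width"]*.0435
for w,col in((0,(0,0,255)),(h,(0,255,255)),(-h,(0,255,255))):
    for q in proj(p,[t+R[:,1]*w]): cv2.drawMarker(f,tuple(int(v) for v in ((q-c+.5)*8-.5)),col,cv2.MARKER_CROSS,14,1)
cv2.imwrite(sys.argv[1],f); print(t,s["gripper_width"],c)
E
python3 tip.py pics/tip0.png
```

```text
[ 0.4931 -0.0555  0.1471] 0.007311524428809289 [338 150]
```

>>> apply_moves:
  moves:
    - [[0,0,0.0],0]
    - [[0,0,0.0],0]
    - [[0,0,0],0]
    - [[0,0,0],0]
    - [[0,0,0],0]
  hand: 0.064

```text
time_s: 6.92
tcp_pos: [0.4932, -0.0553, 0.1472]
ee_rot: [[-1.0, 0.001, -0.0], [0.001, 1.0, -0.0], [0.0, -0.0, -1.0]]
wrist_force: [0.1, 0.0, 0.3]
gripper_width: 0.295
gripper_force: 0.0
```

>>> apply_moves:
  moves:
    - [[0,0,0.0],0]
    - [[0,0,0.0],0]
    - [[0,0,0],0]
    - [[0,0,0],0]
    - [[0,0,0],0]

```text
time_s: 7.33
tcp_pos: [0.4933, -0.0548, 0.1472]
ee_rot: [[-1.0, -0.0, 0.0], [-0.0, 1.0, 0.0], [-0.0, 0.0, -1.0]]
wrist_force: [-0.0, -0.4, 0.0]
gripper_width: 0.672
gripper_force: 0.0
```

```bash
python3 tip.py pics/tip1.png; python3 -c "
import cv2,numpy as np
cv2.imwrite('pics/tips.png',np.hstack([cv2.imread('pics/tip0.png'),cv2.imread('pics/tip1.png')]))"
```

```text
[ 0.4933 -0.0549  0.1472] 0.701122394816465 [337 150]
```

View pics/tips.png

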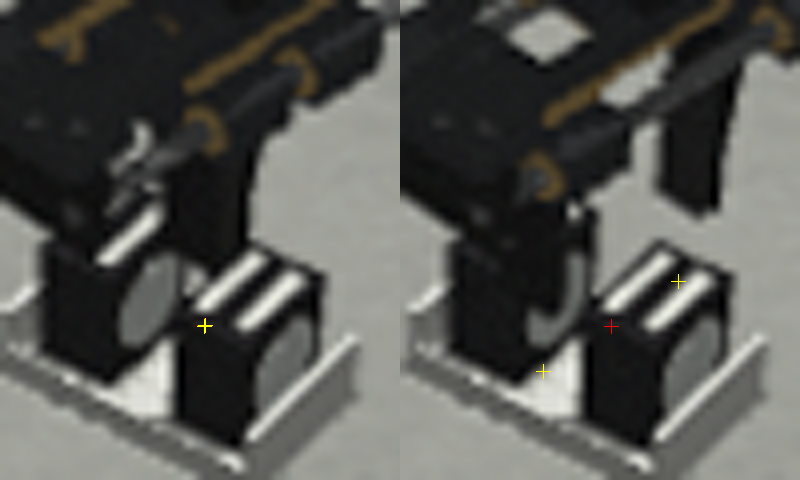

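The tips appear about 7 px above the projected TCP (crop (212,267) vs (205,326)), so the reported TCP or the camera is offset. I'll test by lightly touching the bare bench.

>>> apply_moves:
  moves:
    - [[-0.022,0.017,0],0]
    - [[-0.022,0.017,0],0]
    - [[-0.021,0.017,0],0]
    - [[-0.021,0.017,0],0]
    - [[-0.021,0.017,0],0]
  hand: 0.0

```text
time_s: 7.8
tcp_pos: [0.6012, 0.031, 0.1472]
ee_rot: [[-1.0, -0.0, -0.0], [-0.0, 1.0, -0.0], [0.0, -0.0, -1.0]]
wrist_force: [-0.6, -0.4, 0.2]
gripper_width: 0.442
gripper_force: 0.0
```

>>> apply_moves:
  moves:
    - [[0,0,0.03],0]
    - [[0,0,0.03],0]
    - [[0,0,0.03],0]
    - [[0,0,0.02],0]
    - [[0,0,0],0]

```text
time_s: 8.22
tcp_pos: [0.5964, 0.0294, 0.0321]
ee_rot: [[-1.0, 0.001, -0.01], [0.001, 1.0, -0.002], [0.01, -0.002, -1.0]]
wrist_force: [-0.3, 1.0, 0.2]
gripper_width: 0.065
gripper_force: 0.0
```

>>> apply_moves:
  moves:
    - [[0,0,0],0]
    - [[0,0,0],0]
    - [[0,0,0],0]
    - [[0,0,0],0]
    - [[0,0,0],0]

```text
time_s: 8.63
tcp_pos: [0.6011, 0.0303, 0.0387]
ee_rot: [[-1.0, 0.0, 0.003], [0.0, 1.0, 0.001], [-0.003, 0.001, -1.0]]
wrist_force: [-0.1, -0.6, 0.8]
gripper_width: 0.006
gripper_force: 0.0
```

```bash
python3 tip.py pics/tip2.png; python3 -c "
from h import *
q=imaging.capture('side');print(r.sense()['wrist_force'], r.sense()['tcp_pos'])"
```

```text
[0.6009 0.0302 0.0384] 0.0034364241205045282 [286 175]
[ 0.2809 -0.3337  0.6074] [0.6007 0.0302 0.0381]
```

View pics/tip2.png

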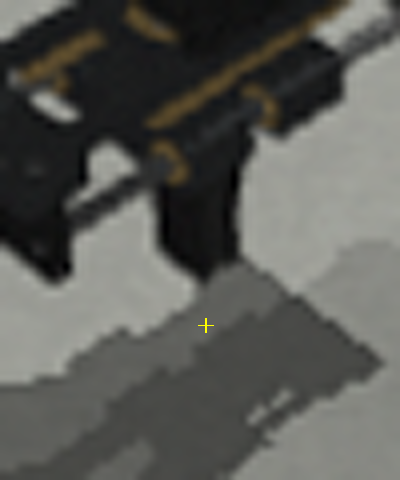

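>>> apply_moves:
  moves:
    - [[0,0,0.01],0]
    - [[0,0,0.01],0]
    - [[0,0,0.004],0]
    - [[0,0,0],0]
    - [[0,0,0],0]

```text
time_s: 9.15
tcp_pos: [0.5998, 0.0299, 0.0123]
ee_rot: [[-1.0, -0.0, -0.002], [-0.0, 1.0, -0.001], [0.002, -0.001, -1.0]]
wrist_force: [-0.6, 0.7, -1.0]
gripper_width: 0.004
gripper_force: 0.0
```

>>> apply_moves:
  moves:
    - [[0,0,0.002],0]
    - [[0,0,0.002],0]
    - [[0,0,0.002],0]
    - [[0,0,0.002],0]
    - [[0,0,0],0]

```text
time_s: 9.57
tcp_pos: [0.6, 0.03, 0.0048]
ee_rot: [[-1.0, 0.0, -0.001], [0.0, 1.0, -0.0], [0.001, -0.0, -1.0]]
wrist_force: [-0.6, -0.6, -0.1]
gripper_width: 0.006
gripper_force: 0.0
```

```bash
python3 tip.py pics/tip3.png; python3 -c "
from h import *
s=r.sense();print(s['wrist_force'], s['tcp_pos'])"
```

```text
[0.6001 0.03   0.005 ] 0.004509582257182138 [287 183]
[-0.4107 -0.6001 -0.0394] [0.6001 0.03   0.005 ]
```

View pics/tip3.png

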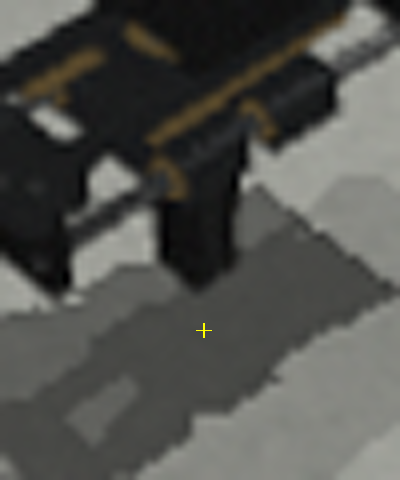

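>>> apply_moves:
  moves:
    - [[0,0,0.002],0]
    - [[0,0,0.002],0]
    - [[0,0,0],0]
    - [[0,0,0],0]

```text
time_s: 9.95
tcp_pos: [0.6001, 0.0301, 0.001]
ee_rot: [[-1.0, 0.0, -0.0], [0.0, 1.0, -0.0], [0.0, -0.0, -1.0]]
wrist_force: [-1.2, -0.9, -0.5]
gripper_width: -0.001
gripper_force: 0.0
```

>>> apply_moves:
  moves:
    - [[0,0,0.002],0]
    - [[0,0,0],0]

```text
time_s: 10.12
tcp_pos: [0.6001, 0.03, -0.0011]
ee_rot: [[-1.0, 0.0, -0.0], [0.0, 1.0, -0.0], [0.0, -0.0, -1.0]]
wrist_force: [0.8, 0.3, 0.6]
gripper_width: 0.006
gripper_force: 0.0
```

>>> apply_moves:
  moves:
    - [[0,0,0.002],0]
    - [[0,0,0],0]

```text
time_s: 10.28
tcp_pos: [0.6, 0.03, -0.0031]
ee_rot: [[-1.0, 0.0, -0.001], [0.0, 1.0, -0.0], [0.001, -0.0, -1.0]]
wrist_force: [-0.4, -0.5, 0.4]
gripper_width: 0.007
gripper_force: 0.0
```

>>> apply_moves:
  moves:
    - [[0,0,0.003],0]
    - [[0,0,0.003],0]
    - [[0,0,0.003],0]
    - [[0,0,0.003],0]
    - [[0,0,0],0]

```text
time_s: 10.7
tcp_pos: [0.5997, 0.03, -0.0157]
ee_rot: [[-1.0, 0.0, -0.002], [0.0, 1.0, -0.0], [0.002, -0.0, -1.0]]
wrist_force: [-1.0, 0.1, 0.1]
gripper_width: 0.007
gripper_force: 0.0
```

>>> apply_moves:
  moves:
    - [[0,0,0.002],0]
    - [[0,0,0],0]
    - [[0,0,0],0]

```text
time_s: 10.95
tcp_pos: [0.6003, 0.0301, -0.0168]
ee_rot: [[-1.0, 0.0, -0.0], [0.0, 1.0, -0.0], [0.0, -0.0, -1.0]]
wrist_force: [0.1, -0.0, 0.4]
gripper_width: 0.005
gripper_force: 0.0
```

>>> apply_moves:
  moves:
    - [[0,0,0.002],0]
    - [[0,0,0.002],0]
    - [[0,0,0],0]

```text
time_s: 11.2
tcp_pos: [0.5999, 0.03, -0.0212]
ee_rot: [[-1.0, 0.0, -0.001], [0.0, 1.0, -0.0], [0.001, -0.0, -1.0]]
wrist_force: [-1.1, 0.6, -0.2]
gripper_width: 0.007
gripper_force: 0.0
```

>>> apply_moves:
  moves:
    - [[0,0,0.002],0]
    - [[0,0,0],0]
    - [[0,0,0],0]

```text
time_s: 11.45
tcp_pos: [0.6002, 0.0301, -0.0229]
ee_rot: [[-1.0, 0.0, -0.0], [0.0, 1.0, -0.0], [0.0, -0.0, -1.0]]
wrist_force: [0.4, -0.3, -0.2]
gripper_width: 0.004
gripper_force: 0.0
```

>>> apply_moves:
  moves:
    - [[0,0,0.0015],0]
    - [[0,0,0],0]
    - [[0,0,0],0]

```text
time_s: 11.7
tcp_pos: [0.6002, 0.0301, -0.0244]
ee_rot: [[-1.0, 0.0, -0.0], [0.0, 1.0, -0.0], [0.0, -0.0, -1.0]]
wrist_force: [-1.4, -0.8, 0.2]
gripper_width: 0.006
gripper_force: 0.0
```

>>> apply_moves:
  moves:
    - [[0,0,0.0015],0]
    - [[0,0,0],0]
    - [[0,0,0],0]

```text
time_s: 11.95
tcp_pos: [0.6002, 0.0301, -0.0259]
ee_rot: [[-1.0, 0.0, -0.0], [0.0, 1.0, -0.0], [0.0, -0.0, -1.0]]
wrist_force: [0.7, -0.7, 0.1]
gripper_width: 0.007
gripper_force: 0.0
```

>>> apply_moves:
  moves:
    - [[0,0,0.0015],0]
    - [[0,0,0],0]
    - [[0,0,0],0]

```text
time_s: 12.2
tcp_pos: [0.6002, 0.0301, -0.0274]
ee_rot: [[-1.0, 0.0, -0.0], [0.0, 1.0, -0.0], [0.0, -0.0, -1.0]]
wrist_force: [-0.2, 0.4, 0.3]
gripper_width: 0.003
gripper_force: 0.0
```

>>> apply_moves:
  moves:
    - [[0,0,0.0015],0]
    - [[0,0,0],0]
    - [[0,0,0],0]

```text
time_s: 12.45
tcp_pos: [0.6002, 0.0301, -0.0289]
ee_rot: [[-1.0, 0.0, -0.0], [0.0, 1.0, -0.0], [0.0, -0.0, -1.0]]
wrist_force: [0.7, 0.7, -0.6]
gripper_width: 0.006
gripper_force: 0.0
```

```bash
python3 tip.py pics/tip4.png
```

```text
[ 0.6002  0.0301 -0.0289] 0.006304922344673289 [287 192]
```

View pics/tip4.png

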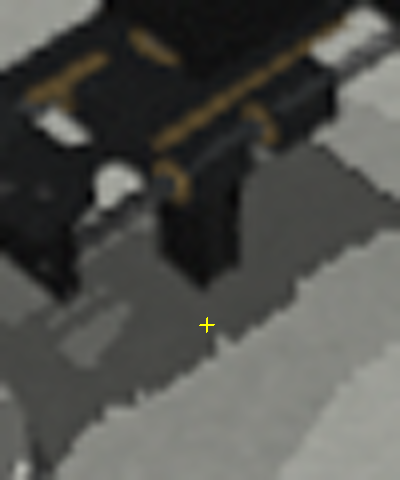

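>>> apply_moves:
  moves:
    - [[0,0,0.0015],0]
    - [[0,0,0],0]
    - [[0,0,0],0]

```text
time_s: 12.75
tcp_pos: [0.6002, 0.0301, -0.0304]
ee_rot: [[-1.0, 0.0, -0.0], [0.0, 1.0, -0.0], [0.0, -0.0, -1.0]]
wrist_force: [-0.4, -0.2, 0.1]
gripper_width: 0.008
gripper_force: 0.0
```

>>> apply_moves:
  moves:
    - [[0,0,0.0015],0]
    - [[0,0,0],0]
    - [[0,0,0],0]

```text
time_s: 13.0
tcp_pos: [0.6002, 0.0301, -0.0319]
ee_rot: [[-1.0, 0.0, -0.0], [0.0, 1.0, -0.0], [0.0, -0.0, -1.0]]
wrist_force: [0.8, -0.7, -0.2]
gripper_width: 0.007
gripper_force: 0.0
```

>>> apply_moves:
  moves:
    - [[0,0,0.001],0]
    - [[0,0,0],0]
    - [[0,0,0],0]

```text
time_s: 13.25
tcp_pos: [0.6004, 0.0301, -0.0327]
ee_rot: [[-1.0, -0.0, 0.0], [-0.0, 1.0, 0.0], [-0.0, 0.0, -1.0]]
wrist_force: [-0.7, -0.1, 0.8]
gripper_width: 0.003
gripper_force: 0.3
```

>>> apply_moves:
  moves:
    - [[0,0,0.001],0]
    - [[0,0,0],0]
    - [[0,0,0],0]

```text
time_s: 13.5
tcp_pos: [0.6004, 0.0301, -0.0327]
ee_rot: [[-1.0, -0.0, 0.0], [-0.0, 1.0, -0.0], [-0.0, -0.0, -1.0]]
wrist_force: [-1.2, 0.4, 6.0]
gripper_width: 0.006
gripper_force: 3.0
```

Run:
```python
from h import *
p=imaging.capture("side")
for z in (-.0289,.0036): print(proj(p,[[.6,.03,z],[.5905,.045,z],[.6095,.045,z],[.5905,.015,z]]).ravel())
# tip corners seen at z=.0036
def ray(q,z):
    d=p["orientation"]@np.linalg.solve(p["intrinsics"],[*q,1]); return p["eye"]+d*(z-p["eye"][2])/d[2]
for c in((205,290),(160,258),(238,258),(199,258)): print(ray((np.array(c)+.5)/8-.5+[287,192],.0036))
```

```text
[312.5036 232.2383 310.722  236.7816 306.2686 233.1389 318.7198 231.3403]
[312.0652 224.2481 310.2494 228.7924 305.7252 225.1515 318.3858 223.3475]
[0.5896 0.0387 0.0036]
[0.6118 0.04   0.0036]
[0.5931 0.0204 0.0036]
[0.6025 0.0302 0.0036]
```

>>> apply_moves:
  moves:
    - [[0,0,-0.02],0]
    - [[0,0,-0.03],0]
    - [[0,0,-0.03],0]
    - [[0,0,-0.03],0]
    - [[0,0,-0.02],0]
  hand: 0.066

```text
time_s: 13.97
tcp_pos: [0.6014, 0.0302, 0.0994]
ee_rot: [[-1.0, -0.0, 0.004], [-0.0, 1.0, 0.001], [-0.004, 0.001, -1.0]]
wrist_force: [-0.0, -0.9, 0.6]
gripper_width: 0.299
gripper_force: 0.0
```

Contact at reported z = −0.0327: the true tip stands 32.5 mm above the reported TCP, with no horizontal offset. All targets will be corrected by −0.0325. Back to the jar.

>>> apply_moves:
  moves:
    - [[0.0156,-0.0336,0],0]
    - [[0.0156,-0.0336,0],0]
    - [[0.0156,-0.0336,0],0]
    - [[0.0156,-0.0336,0],0]
    - [[0.0156,-0.0336,0],0]

```text
time_s: 14.38
tcp_pos: [0.5211, -0.1391, 0.0963]
ee_rot: [[-1.0, -0.001, 0.0], [-0.001, 1.0, 0.0], [-0.0, 0.0, -1.0]]
wrist_force: [-0.2, 0.0, -0.3]
gripper_width: 0.676
gripper_force: 0.0
```

>>> apply_moves:
  moves:
    - [[0.0156,-0.0336,0],0]
    - [[0.0156,-0.0336,0],0]
    - [[0.0156,-0.0336,0],0]
    - [[0.0156,-0.0336,0],0]
    - [[0.0156,-0.0336,0],0]

```text
time_s: 14.8
tcp_pos: [0.4431, -0.3073, 0.0963]
ee_rot: [[-1.0, -0.0, 0.0], [-0.0, 1.0, 0.0], [-0.0, 0.0, -1.0]]
wrist_force: [0.3, -0.6, -0.8]
gripper_width: 0.757
gripper_force: 0.0
```

>>> apply_moves:
  moves:
    - [[0,0,0],0]
    - [[0,0,0],0]
    - [[0,0,0],0]
    - [[0,0,0],0]

```text
time_s: 15.13
tcp_pos: [0.4446, -0.3052, 0.0962]
ee_rot: [[-1.0, -0.001, 0.0], [-0.001, 1.0, 0.0], [-0.0, 0.0, -1.0]]
wrist_force: [-0.8, 0.5, -0.8]
gripper_width: 0.759
gripper_force: 0.0
```

>>> apply_moves:
  moves:
    - [[0,0,0.03],0]
    - [[0,0,0.03],0]
    - [[0,0,0.03],0]
    - [[0,0,0.023],0]
    - [[0,0,0],0]

```text
time_s: 15.55
tcp_pos: [0.4413, -0.3032, -0.0211]
ee_rot: [[-1.0, -0.001, -0.009], [-0.001, 1.0, 0.004], [0.009, 0.004, -1.0]]
wrist_force: [-0.5, -0.2, -0.5]
gripper_width: 0.76
gripper_force: 0.0
```

>>> apply_moves:
  moves:
    - [[0,0,0],0]
    - [[0,0,0],0]
    - [[0,0,0],0]
    - [[0,0,0],0]
    - [[0,0,0],0]
  hand: 0.01

```text
time_s: 15.97
tcp_pos: [0.4457, -0.3064, -0.0151]
ee_rot: [[-1.0, -0.001, 0.003], [-0.001, 1.0, -0.002], [-0.003, -0.002, -1.0]]
wrist_force: [0.5, 1.2, 4.8]
gripper_width: 0.482
gripper_force: 30.0
```

>>> apply_moves:
  moves:
    - [[0,0,0],0]
    - [[0,0,0],0]
    - [[0,0,0],0]
    - [[0,0,0],0]
    - [[0,0,0],0]

```text
time_s: 16.38
tcp_pos: [0.4457, -0.3065, -0.0151]
ee_rot: [[-1.0, -0.0, 0.003], [-0.0, 1.0, -0.001], [-0.003, -0.001, -1.0]]
wrist_force: [0.1, 1.5, 7.2]
gripper_width: 0.478
gripper_force: 30.0
```

>>> apply_moves:
  moves:
    - [[0,0,-0.01],0]
    - [[0,0,-0.025],0]
    - [[0,0,-0.03],0]
    - [[0,0,-0.03],0]
    - [[0,0,-0.02],0]

```text
time_s: 16.8
tcp_pos: [0.4447, -0.3062, 0.1014]
ee_rot: [[-1.0, -0.0, 0.003], [-0.0, 1.0, -0.001], [-0.003, -0.001, -1.0]]
wrist_force: [1.1, 0.2, -1.7]
gripper_width: 0.48
gripper_force: 30.0
```

>>> apply_moves:
  moves:
    - [[0,0,0],0]
    - [[-0.004,0.018,0],0]
    - [[-0.0085,0.034,0],0]
    - [[-0.0085,0.034,0],0]
    - [[-0.0085,0.034,0],0]

```text
time_s: 17.22
tcp_pos: [0.4725, -0.1846, 0.0974]
ee_rot: [[-1.0, 0.002, -0.002], [0.002, 1.0, 0.001], [0.002, 0.001, -1.0]]
wrist_force: [0.5, 0.5, -0.9]
gripper_width: 0.481
gripper_force: 30.0
```

>>> apply_moves:
  moves:
    - [[-0.0085,0.034,0],0]
    - [[-0.0085,0.034,0],0]
    - [[-0.0085,0.034,0],0]
    - [[-0.0085,0.034,0],0]
    - [[-0.0085,0.034,0],0]

```text
time_s: 17.63
tcp_pos: [0.5151, -0.0143, 0.0975]
ee_rot: [[-1.0, 0.001, -0.002], [0.001, 1.0, 0.0], [0.002, 0.0, -1.0]]
wrist_force: [0.8, 0.5, -0.2]
gripper_width: 0.481
gripper_force: 30.0
```

>>> apply_moves:
  moves:
    - [[-0.0085,0.034,0],0]
    - [[-0.0085,0.034,0],0]
    - [[-0.0085,0.034,0],0]
    - [[-0.0085,0.034,0],0]
    - [[-0.0085,0.034,0],0]

```text
time_s: 18.05
tcp_pos: [0.5577, 0.1553, 0.0973]
ee_rot: [[-1.0, 0.0, -0.003], [0.0, 1.0, -0.001], [0.003, -0.001, -1.0]]
wrist_force: [0.7, -0.2, -2.9]
gripper_width: 0.48
gripper_force: 30.0
```

>>> apply_moves:
  moves:
    - [[-0.0085,0.034,0],0]
    - [[-0.0085,0.034,0],0]
    - [[-0.0055,0.0175,0],0]
    - [[0,0,0],0]
    - [[0,0,0],0]

```text
time_s: 18.47
tcp_pos: [0.5801, 0.2399, 0.0966]
ee_rot: [[-1.0, -0.001, -0.003], [-0.001, 1.0, -0.001], [0.003, -0.001, -1.0]]
wrist_force: [-0.3, -0.6, -2.2]
gripper_width: 0.477
gripper_force: 30.0
```

>>> apply_moves:
  moves:
    - [[0,0,0],0]
    - [[0,0,0],0]
    - [[0,0,0],0]

```text
time_s: 18.72
tcp_pos: [0.5809, 0.2383, 0.0982]
ee_rot: [[-1.0, 0.001, -0.001], [0.001, 1.0, -0.0], [0.001, -0.0, -1.0]]
wrist_force: [-0.3, -0.0, -2.1]
gripper_width: 0.483
gripper_force: 30.0
```

>>> apply_moves:
  moves:
    - [[-0.009,0.0355,0],0]
    - [[0,0,0.02],0]
    - [[0,0,0.03],0]
    - [[0,0,0.03],0]
    - [[0,0,0.02],0]

```text
time_s: 19.13
tcp_pos: [0.5888, 0.2734, -0.0043]
ee_rot: [[-1.0, 0.002, -0.003], [0.002, 1.0, -0.002], [0.003, -0.002, -1.0]]
wrist_force: [-0.0, -0.2, -2.2]
gripper_width: 0.479
gripper_force: 30.0
```

>>> apply_moves:
  moves:
    - [[0,0,0],0]
    - [[0,0,0.005],0]
    - [[0,0,0.004],0]
    - [[0,0,0.002],0]
    - [[0,0,0],0]

```text
time_s: 19.55
tcp_pos: [0.5909, 0.2754, -0.0117]
ee_rot: [[-1.0, 0.0, 0.001], [0.0, 1.0, 0.001], [-0.001, 0.001, -1.0]]
wrist_force: [-0.4, 0.6, -1.6]
gripper_width: 0.484
gripper_force: 30.0
```

>>> apply_moves:
  moves:
    - [[0,0,0],0]
    - [[0,0,0],0]

```text
time_s: 19.72
tcp_pos: [0.5908, 0.2754, -0.0117]
ee_rot: [[-1.0, -0.0, 0.001], [-0.0, 1.0, 0.001], [-0.001, 0.001, -1.0]]
wrist_force: [0.1, 1.1, -1.5]
gripper_width: 0.477
gripper_force: 30.0
```

>>> apply_moves:
  moves:
    - [[0,0,0.0015],0]
    - [[0,0,0.001],0]
    - [[0,0,0],0]
    - [[0,0,0],0]

```text
time_s: 20.05
tcp_pos: [0.5904, 0.2753, -0.0149]
ee_rot: [[-1.0, -0.0, 0.0], [-0.0, 1.0, 0.0], [-0.0, 0.0, -1.0]]
wrist_force: [-1.6, 0.5, 0.4]
gripper_width: 0.48
gripper_force: 30.0
```

>>> apply_moves:
  moves:
    - [[0,0,0],0]
    - [[0,0,0],0]
    - [[0,0,0],0]
    - [[0,0,0],0]
    - [[0,0,0],0]
  hand: 0.056

```text
time_s: 20.47
tcp_pos: [0.5903, 0.2751, -0.0153]
ee_rot: [[-1.0, 0.0, 0.0], [0.0, 1.0, 0.0], [-0.0, 0.0, -1.0]]
wrist_force: [-0.0, 0.1, -0.1]
gripper_width: 0.636
gripper_force: 0.0
```

>>> apply_moves:
  moves:
    - [[0,0,-0.01],0]
    - [[0,0,-0.03],0]
    - [[0,0,-0.03],0]
    - [[0,0,-0.03],0]
    - [[0,0,-0.012],0]

```text
time_s: 20.88
tcp_pos: [0.5928, 0.2764, 0.1027]
ee_rot: [[-1.0, -0.001, 0.008], [-0.001, 1.0, 0.004], [-0.008, 0.004, -1.0]]
wrist_force: [0.6, -0.1, 1.8]
gripper_width: 0.646
gripper_force: 0.0
```

Run:
```python
from h import *
p=imaging.capture("side")
for d in models.cut_out(p,"jar"): print(np.array(d["extent"])*[640,400,640,400],d["confidence"])
X=place(SH["jar"],[.59,.2745,0,0]); c=centroid(proj(p,X)); print("expected",c)
k=pick(p,"jar",c)
if k: print(fit([(p,k[1]["region"])],SH["jar"],[.59,.27],0.))
k=pick(p,"spacer",(277,314)); print(k and fit([(p,k[1]["region"])],SH["spacer"],[.438,.285],0.))
print(r.sense()["tcp_pos"])
```

```text
[226.624 258.2    22.72   25.6  ] 0.64
expected [240.3198 269.2077]
(array([0.5876, 0.2766]), array([ 0., -0.]))
(array([0.4379, 0.2851]), array([ 0., -0.]))
[0.5896 0.2749 0.0964]
```

>>> apply_moves:
  moves:
    - [[0.0194,-0.0335,0],0]
    - [[0.0194,-0.0335,0],0]
    - [[0.0194,-0.0335,0],0]
    - [[0.0194,-0.0335,0],0]
    - [[0.0194,-0.0335,0],0]
  hand: 0.072

```text
time_s: 21.5
tcp_pos: [0.4907, 0.1055, 0.0947]
ee_rot: [[-1.0, -0.0, -0.004], [-0.0, 1.0, -0.002], [0.004, -0.002, -1.0]]
wrist_force: [1.0, -1.2, 0.4]
gripper_width: 0.818
gripper_force: 0.0
```

>>> apply_moves:
  moves:
    - [[0.0194,-0.0335,0],0]
    - [[0.0194,-0.0335,0],0]
    - [[0.0194,-0.0335,0],0]
    - [[0,0,0],0]
    - [[0,0,0],0]

```text
time_s: 21.92
tcp_pos: [0.4328, 0.0052, 0.0955]
ee_rot: [[-1.0, 0.003, -0.003], [0.003, 1.0, -0.001], [0.003, -0.001, -1.0]]
wrist_force: [0.1, -0.4, -0.1]
gripper_width: 0.828
gripper_force: 0.0
```

>>> apply_moves:
  moves:
    - [[0,0,0],0]
    - [[0,0,0],0]
    - [[0,0,0],0]

```text
time_s: 22.17
tcp_pos: [0.4355, 0.0078, 0.0963]
ee_rot: [[-1.0, -0.001, -0.001], [-0.001, 1.0, -0.0], [0.001, -0.0, -1.0]]
wrist_force: [-0.2, 0.2, -0.0]
gripper_width: 0.826
gripper_force: 0.0
```

>>> apply_moves:
  moves:
    - [[0,0,0.03],0]
    - [[0,0,0.03],0]
    - [[0,0,0.03],0]
    - [[0,0,0.024],0]
    - [[0,0,0],0]

```text
time_s: 22.58
tcp_pos: [0.4318, 0.0065, -0.0213]
ee_rot: [[-1.0, -0.0, -0.01], [-0.0, 1.0, -0.003], [0.01, -0.003, -1.0]]
wrist_force: [0.1, -0.5, -0.2]
gripper_width: 0.825
gripper_force: 0.0
```

>>> apply_moves:
  moves:
    - [[0,0,0],0]
    - [[0,0,0],0]
    - [[0,0,0],0]
    - [[0,0,0],0]
    - [[0,0,0],0]
  hand: 0.02

```text
time_s: 23.0
tcp_pos: [0.4362, 0.0075, -0.0159]
ee_rot: [[-1.0, -0.0, 0.003], [-0.0, 1.0, 0.001], [-0.003, 0.001, -1.0]]
wrist_force: [-0.8, 0.5, 4.7]
gripper_width: 0.571
gripper_force: 30.0
```

>>> apply_moves:
  moves:
    - [[0,0,0],0]
    - [[0,0,0],0]
    - [[0,0,0],0]

```text
time_s: 23.25
tcp_pos: [0.4361, 0.0075, -0.0159]
ee_rot: [[-1.0, -0.001, 0.003], [-0.001, 1.0, 0.001], [-0.003, 0.001, -1.0]]
wrist_force: [-1.3, 0.8, 7.5]
gripper_width: 0.573
gripper_force: 30.0
```

>>> apply_moves:
  moves:
    - [[0,0,-0.01],0]
    - [[0,0,-0.025],0]
    - [[0,0,-0.03],0]
    - [[0,0,-0.03],0]
    - [[0,0,-0.015],0]

```text
time_s: 23.67
tcp_pos: [0.4366, 0.0075, 0.0963]
ee_rot: [[-1.0, -0.0, 0.006], [-0.0, 1.0, 0.002], [-0.006, 0.002, -1.0]]
wrist_force: [0.7, -0.5, -1.2]
gripper_width: 0.574
gripper_force: 30.0
```

>>> apply_moves:
  moves:
    - [[0,0,0],0]
    - [[-0.0111,0.012,0],0]
    - [[-0.0222,0.0239,0],0]
    - [[-0.0222,0.0239,0],0]
    - [[-0.0222,0.0239,0],0]

```text
time_s: 24.08
tcp_pos: [0.5126, 0.0913, 0.092]
ee_rot: [[-1.0, 0.001, -0.001], [0.001, 1.0, -0.0], [0.001, -0.0, -1.0]]
wrist_force: [0.5, 0.5, -1.3]
gripper_width: 0.573
gripper_force: 30.0
```

>>> apply_moves:
  moves:
    - [[-0.0222,0.0239,0],0]
    - [[-0.0222,0.0239,0],0]
    - [[-0.0222,0.0239,0],0]
    - [[-0.011,0.0115,0],0]
    - [[0,0,0],0]

```text
time_s: 24.5
tcp_pos: [0.592, 0.1764, 0.0907]
ee_rot: [[-1.0, -0.001, -0.0], [-0.001, 1.0, -0.0], [0.0, -0.0, -1.0]]
wrist_force: [0.0, -0.6, -1.7]
gripper_width: 0.573
gripper_force: 30.0
```

>>> apply_moves:
  moves:
    - [[0,0,0.0],0]
    - [[0,0,0.0],0]
    - [[0,0,0.02],0]
    - [[0,0,0.03],0]
    - [[0,0,0.025],0]

```text
time_s: 24.92
tcp_pos: [0.5893, 0.1729, 0.0172]
ee_rot: [[-1.0, 0.001, 0.0], [0.001, 1.0, 0.001], [-0.0, 0.001, -1.0]]
wrist_force: [-0.1, 0.3, -2.0]
gripper_width: 0.574
gripper_force: 30.0
```

>>> apply_moves:
  moves:
    - [[0,0,0.0],0]
    - [[0,0,0.0],0]
    - [[0,0,0.0],0]
    - [[0,0,0],0]

```text
time_s: 25.25
tcp_pos: [0.5917, 0.1744, 0.02]
ee_rot: [[-1.0, -0.0, 0.004], [-0.0, 1.0, 0.002], [-0.004, 0.002, -1.0]]
wrist_force: [0.2, 1.0, -0.9]
gripper_width: 0.569
gripper_force: 30.0
```

>>> apply_moves:
  moves:
    - [[0,0,0.003],0]
    - [[0,0,0.0],0]
    - [[0,0,0.0],0]

```text
time_s: 25.5
tcp_pos: [0.5906, 0.1741, 0.0154]
ee_rot: [[-1.0, -0.0, 0.001], [-0.0, 1.0, 0.001], [-0.001, 0.001, -1.0]]
wrist_force: [-0.2, -0.2, -1.1]
gripper_width: 0.57
gripper_force: 30.0
```

>>> apply_moves:
  moves:
    - [[0,0,0.003],0]
    - [[0,0,0.0],0]
    - [[0,0,0.0],0]

```text
time_s: 25.75
tcp_pos: [0.5902, 0.1739, 0.0115]
ee_rot: [[-1.0, 0.0, -0.0], [0.0, 1.0, -0.0], [0.0, -0.0, -1.0]]
wrist_force: [-0.1, -0.4, -1.8]
gripper_width: 0.572
gripper_force: 30.0
```

>>> apply_moves:
  moves:
    - [[0,0,0.0015],0]
    - [[0,0,0.0],0]
    - [[0,0,0.0],0]

```text
time_s: 26.0
tcp_pos: [0.5903, 0.174, 0.0101]
ee_rot: [[-1.0, 0.0, -0.0], [0.0, 1.0, -0.0], [0.0, -0.0, -1.0]]
wrist_force: [0.3, -0.4, -1.4]
gripper_width: 0.572
gripper_force: 30.0
```

>>> apply_moves:
  moves:
    - [[0,0,0.0015],0]
    - [[0,0,0.0],0]
    - [[0,0,0.0],0]

```text
time_s: 26.25
tcp_pos: [0.5905, 0.1741, 0.0092]
ee_rot: [[-1.0, -0.0, 0.001], [-0.0, 1.0, 0.0], [-0.001, 0.0, -1.0]]
wrist_force: [-1.8, 0.0, 2.8]
gripper_width: 0.572
gripper_force: 30.0
```

>>> apply_moves:
  moves:
    - [[0,0,0],0]
    - [[0,0,0],0]
    - [[0,0,0],0]
    - [[0,0,0],0]
    - [[0,0,0],0]
  hand: 0.07

```text
time_s: 26.67
tcp_pos: [0.5904, 0.1739, 0.0086]
ee_rot: [[-1.0, 0.0, -0.0], [0.0, 1.0, -0.0], [0.0, -0.0, -1.0]]
wrist_force: [0.1, -0.3, 0.2]
gripper_width: 0.787
gripper_force: 0.0
```

>>> apply_moves:
  moves:
    - [[0,0,-0.01],0]
    - [[0,0,-0.03],0]
    - [[0,0,-0.03],0]
    - [[0,0,-0.02],0]
    - [[0,0,0],0]

```text
time_s: 27.08
tcp_pos: [0.5939, 0.1754, 0.1052]
ee_rot: [[-1.0, -0.001, 0.01], [-0.001, 1.0, 0.004], [-0.01, 0.004, -1.0]]
wrist_force: [1.1, 1.2, 0.5]
gripper_width: 0.802
gripper_force: 0.0
```

>>> apply_moves:
  moves:
    - [[0.0253,0.0185,0],0]
    - [[0.0253,0.0185,0],0]
    - [[0.0253,0.0185,0],0]
    - [[0.0253,0.0185,0],0]
    - [[0.0253,0.0185,0],0]

```text
time_s: 27.5
tcp_pos: [0.4626, 0.267, 0.0989]
ee_rot: [[-1.0, 0.001, 0.0], [0.001, 1.0, 0.0], [-0.0, 0.0, -1.0]]
wrist_force: [0.3, 0.2, -0.3]
gripper_width: 0.801
gripper_force: 0.0
```

>>> apply_moves:
  moves:
    - [[0.0253,0.0185,0],0]
    - [[0,0,0],0]
    - [[0,0,0],0]
    - [[0,0,0],0]
    - [[0,0,0],0]

```text
time_s: 27.92
tcp_pos: [0.4392, 0.2846, 0.0988]
ee_rot: [[-1.0, 0.001, 0.0], [0.001, 1.0, 0.0], [-0.0, 0.0, -1.0]]
wrist_force: [0.1, -0.7, -0.2]
gripper_width: 0.808
gripper_force: 0.0
```

```bash
cat > chk.py <<'E'
from h import *
import sys
P={n:imaging.capture(n) for n in("side","top")}
def look(t,xyz,zs=None):
    for n in P:
        c=centroid(proj(P[n],place(SH[t],[*xyz,0]))); k=pick(P[n],t,c)
        print(t,n,c,k and (k[2],fit([(P[n],k[1]["region"])],SH[t],xyz[:2],xyz[2])[0],iou([(P[n],k[1]["region"])],SH[t],[*xyz,0])))
for a in sys.argv[1:]:
    t,x,y,z=a.split(","); look(t,[float(x),float(y),float(z)])
print(r.sense()["tcp_pos"],r.sense()["gripper_width"])
E
python3 chk.py barrel,.59,.174,.025 stage,.59,.174,0 jar,.59,.275,0 spacer,.438,.285,0
```

```text
barrel side [271.669  243.0702] None
barrel top [224.8766 212.7779] (array([222.976, 214.72 ]), array([0.5903, 0.1759]), np.float64(0.918434257041852))
stage side [272.9493 252.4859] None
stage top [227.1533 215.8345] (array([227.968, 216.12 ]), array([0.5895, 0.1741]), np.float64(0.9510664993726474))
jar side [240.1536 269.3175] None
jar top [184.1463 213.185 ] (array([182.432, 213.54 ]), array([0.5885, 0.2776]), np.float64(0.8209255533199196))
spacer side [275.6402 314.6133] (array([277.312, 313.36 ]), array([0.438 , 0.2844]), np.float64(0.9317747160532376))
spacer top [176.4402 277.375 ] None
[0.4387 0.2849 0.0986] 0.8025645137212175
```

>>> apply_moves:
  moves:
    - [[0,0,0.03],0]
    - [[0,0,0.03],0]
    - [[0,0,0.03],0]
    - [[0,0,0.015],0]
    - [[0,0,0.007],0]

```text
time_s: 28.83
tcp_pos: [0.4373, 0.2835, -0.0159]
ee_rot: [[-1.0, 0.0, -0.003], [0.0, 1.0, -0.004], [0.003, -0.004, -1.0]]
wrist_force: [-0.6, -0.1, -0.1]
gripper_width: 0.806
gripper_force: 0.0
```

>>> apply_moves:
  moves:
    - [[0,0,0.003],0]
    - [[0,0,0.003],0]
    - [[0,0,0.003],0]
    - [[0,0,0.003],0]
    - [[0,0,0.002],0]

```text
time_s: 29.25
tcp_pos: [0.439, 0.2855, -0.0267]
ee_rot: [[-1.0, 0.0, 0.001], [0.0, 1.0, 0.001], [-0.001, 0.001, -1.0]]
wrist_force: [0.5, 1.0, -0.5]
gripper_width: 0.804
gripper_force: 0.0
```

>>> apply_moves:
  moves:
    - [[0,0,0],0]
    - [[0,0,0],0]
    - [[0,0,0],0]

```text
time_s: 29.5
tcp_pos: [0.4387, 0.2852, -0.027]
ee_rot: [[-1.0, -0.0, 0.0], [-0.0, 1.0, 0.0], [-0.0, 0.0, -1.0]]
wrist_force: [-0.3, 0.1, -0.8]
gripper_width: 0.808
gripper_force: 0.0
```

>>> apply_moves:
  moves:
    - [[0,0,0.0015],0]
    - [[0,0,0],0]
    - [[0,0,0],0]

```text
time_s: 29.75
tcp_pos: [0.4385, 0.285, -0.0288]
ee_rot: [[-1.0, 0.0, -0.0], [0.0, 1.0, -0.0], [0.0, -0.0, -1.0]]
wrist_force: [0.4, 0.2, -1.0]
gripper_width: 0.803
gripper_force: 0.0
```

>>> apply_moves:
  moves:
    - [[0,0,0],0]
    - [[0,0,0],0]
    - [[0,0,0],0]
    - [[0,0,0],0]
    - [[0,0,0],0]
  hand: 0.02

```text
time_s: 30.17
tcp_pos: [0.4385, 0.2849, -0.0288]
ee_rot: [[-1.0, 0.0, -0.0], [0.0, 1.0, -0.0], [0.0, -0.0, -1.0]]
wrist_force: [-1.0, -0.2, 0.4]
gripper_width: 0.565
gripper_force: 30.0
```

>>> apply_moves:
  moves:
    - [[0,0,0],0]
    - [[0,0,0],0]
    - [[0,0,0],0]

```text
time_s: 30.42
tcp_pos: [0.4385, 0.2849, -0.0288]
ee_rot: [[-1.0, 0.0, -0.0], [0.0, 1.0, -0.0], [0.0, -0.0, -1.0]]
wrist_force: [-0.6, 0.2, 0.4]
gripper_width: 0.563
gripper_force: 30.0
```

>>> apply_moves:
  moves:
    - [[0,0,-0.005],0]
    - [[0,0,-0.015],0]
    - [[0,0,-0.03],0]
    - [[0,0,-0.03],0]
    - [[0,0,-0.03],0]

```text
time_s: 30.83
tcp_pos: [0.4383, 0.2847, 0.0825]
ee_rot: [[-1.0, -0.0, -0.001], [-0.0, 1.0, -0.001], [0.001, -0.001, -1.0]]
wrist_force: [0.5, 0.5, -1.3]
gripper_width: 0.567
gripper_force: 30.0
```

>>> apply_moves:
  moves:
    - [[0,0,-0.02],0]
    - [[0,0,0],0]
    - [[0,0,0],0]
    - [[0,0,0],0]

```text
time_s: 31.17
tcp_pos: [0.4379, 0.2844, 0.1006]
ee_rot: [[-1.0, 0.0, -0.001], [0.0, 1.0, -0.001], [0.001, -0.001, -1.0]]
wrist_force: [-0.3, -0.8, -1.2]
gripper_width: 0.567
gripper_force: 30.0
```

>>> apply_moves:
  moves:
    - [[-0.0127,-0.0092,0],0]
    - [[-0.0253,-0.0185,0],0]
    - [[-0.0253,-0.0185,0],0]
    - [[-0.0253,-0.0185,0],0]
    - [[-0.0253,-0.0185,0],0]

```text
time_s: 31.58
tcp_pos: [0.5524, 0.2004, 0.0992]
ee_rot: [[-1.0, -0.0, -0.003], [-0.0, 1.0, -0.002], [0.003, -0.002, -1.0]]
wrist_force: [0.9, 0.9, -0.4]
gripper_width: 0.562
gripper_force: 30.0
```

>>> apply_moves:
  moves:
    - [[-0.0253,-0.0185,0],0]
    - [[-0.0127,-0.0093,0],0]
    - [[0,0,0],0]
    - [[0,0,0],0]
    - [[0,0,0],0]

```text
time_s: 32.0
tcp_pos: [0.5892, 0.1741, 0.1001]
ee_rot: [[-1.0, -0.0, -0.002], [-0.0, 1.0, -0.001], [0.002, -0.001, -1.0]]
wrist_force: [-0.5, 0.0, -0.5]
gripper_width: 0.568
gripper_force: 30.0
```

>>> apply_moves:
  moves:
    - [[0,0,0],0]
    - [[0,0,0.02],0]
    - [[0,0,0.02],0]
    - [[0,0,0],0]
    - [[0,0,0],0]

```text
time_s: 32.42
tcp_pos: [0.5892, 0.1743, 0.0607]
ee_rot: [[-1.0, -0.002, -0.002], [-0.002, 1.0, -0.001], [0.002, -0.001, -1.0]]
wrist_force: [0.2, 0.2, -0.7]
gripper_width: 0.568
gripper_force: 30.0
```

>>> apply_moves:
  moves:
    - [[0,0,0],0]
    - [[0,0,0],0]
    - [[0,0,0],0]

```text
time_s: 32.67
tcp_pos: [0.5911, 0.1746, 0.0626]
ee_rot: [[-1.0, -0.0, 0.002], [-0.0, 1.0, 0.001], [-0.002, 0.001, -1.0]]
wrist_force: [0.4, -0.1, -0.5]
gripper_width: 0.566
gripper_force: 30.0
```

>>> apply_moves:
  moves:
    - [[0,0,0.008],0]
    - [[0,0,0.006],0]
    - [[0,0,0.002],0]
    - [[0,0,0],0]
    - [[0,0,0],0]

```text
time_s: 33.08
tcp_pos: [0.5903, 0.1738, 0.0448]
ee_rot: [[-1.0, 0.0, -0.001], [0.0, 1.0, -0.001], [0.001, -0.001, -1.0]]
wrist_force: [-0.3, 0.5, -0.8]
gripper_width: 0.572
gripper_force: 30.0
```

>>> apply_moves:
  moves:
    - [[0,0,0.001],0]
    - [[0,0,0],0]
    - [[0,0,0],0]

```text
time_s: 33.33
tcp_pos: [0.5906, 0.174, 0.0443]
ee_rot: [[-1.0, 0.0, 0.0], [0.0, 1.0, 0.0], [-0.0, 0.0, -1.0]]
wrist_force: [0.9, -0.3, -0.4]
gripper_width: 0.568
gripper_force: 30.0
```

>>> apply_moves:
  moves:
    - [[0,0,0.001],0]
    - [[0,0,0],0]
    - [[0,0,0],0]

```text
time_s: 33.58
tcp_pos: [0.5904, 0.174, 0.0432]
ee_rot: [[-1.0, 0.0, -0.0], [0.0, 1.0, 0.0], [0.0, 0.0, -1.0]]
wrist_force: [0.5, -0.4, -0.3]
gripper_width: 0.564
gripper_force: 30.0
```

>>> apply_moves:
  moves:
    - [[0,0,0.001],0]
    - [[0,0,0],0]
    - [[0,0,0],0]

```text
time_s: 33.83
tcp_pos: [0.5906, 0.174, 0.0423]
ee_rot: [[-1.0, -0.0, 0.0], [-0.0, 1.0, 0.0], [-0.0, 0.0, -1.0]]
wrist_force: [0.1, -0.2, -0.3]
gripper_width: 0.57
gripper_force: 30.0
```

>>> apply_moves:
  moves:
    - [[0,0,0.0007],0]
    - [[0,0,0],0]
    - [[0,0,0],0]

```text
time_s: 34.08
tcp_pos: [0.5906, 0.174, 0.0422]
ee_rot: [[-1.0, -0.0, 0.001], [-0.0, 1.0, 0.0], [-0.001, 0.0, -1.0]]
wrist_force: [-0.6, -0.2, 4.3]
gripper_width: 0.565
gripper_force: 30.0
```

>>> apply_moves:
  moves:
    - [[0,0,0],0]
    - [[0,0,0],0]
    - [[0,0,0],0]
    - [[0,0,0],0]
    - [[0,0,0],0]
  hand: 0.07

```text
time_s: 34.5
tcp_pos: [0.5903, 0.1739, 0.0411]
ee_rot: [[-1.0, 0.0, -0.0], [0.0, 1.0, -0.0], [0.0, -0.0, -1.0]]
wrist_force: [-0.1, -0.5, -1.0]
gripper_width: 0.787
gripper_force: 0.0
```

>>> apply_moves:
  moves:
    - [[0,0,-0.01],0]
    - [[0,0,-0.03],0]
    - [[0,0,-0.03],0]
    - [[0,0,0],0]
    - [[0,0,0],0]

```text
time_s: 34.92
tcp_pos: [0.5919, 0.1748, 0.1145]
ee_rot: [[-1.0, -0.0, 0.005], [-0.0, 1.0, 0.003], [-0.005, 0.003, -1.0]]
wrist_force: [0.2, -0.0, -0.7]
gripper_width: 0.805
gripper_force: 0.0
```

```bash
python3 chk.py cap,.4271,.1455,0 spacer,.59,.174,.071 cassette,.4475,-.1665,0
```

```text
cap side [323.2707 284.568 ] (array([322.56, 287.22]), array([0.4261, 0.1452]), np.float64(0.8585483870967742))
cap top [235.0458 283.5887] (array([235.808, 286.06 ]), array([0.4273, 0.148 ]), np.float64(0.8667841967272398))
spacer side [270.4264 234.4026] (array([271.744, 234.42 ]), array([0.5901, 0.1774]), np.float64(0.822623092013972))
spacer top [222.2053 209.3492] None
cassette side [401.6476 211.6246] (array([401.888, 211.24 ]), array([ 0.4472, -0.1664]), np.float64(0.8176287744227353))
cassette top [367.671  277.0828] (array([368.48, 274.4 ]), array([ 0.4484, -0.1655]), np.float64(0.749160393746381))
[0.5901 0.1738 0.1106] 0.8079549218722747
```

>>> apply_moves:
  moves:
    - [[0.0326,-0.0056,0],0]
    - [[0.0326,-0.0056,0],0]
    - [[0.0326,-0.0056,0],0]
    - [[0.0326,-0.0056,0],0]
    - [[0.0326,-0.0056,0],0]
  hand: 0.048

```text
time_s: 35.73
tcp_pos: [0.4259, 0.1454, 0.111]
ee_rot: [[-1.0, 0.0, -0.001], [0.0, 1.0, -0.001], [0.001, -0.001, -1.0]]
wrist_force: [0.8, 1.1, 0.2]
gripper_width: 0.572
gripper_force: 0.0
```

>>> apply_moves:
  moves:
    - [[0,0,0],0]
    - [[0,0,0],0]
    - [[0,0,0.03],0]
    - [[0,0,0.03],0]
    - [[0,0,0.03],0]

```text
time_s: 36.15
tcp_pos: [0.4293, 0.1471, 0.0211]
ee_rot: [[-1.0, 0.0, 0.003], [0.0, 1.0, 0.002], [-0.003, 0.002, -1.0]]
wrist_force: [0.7, 0.3, -0.5]
gripper_width: 0.552
gripper_force: 0.0
```

>>> apply_moves:
  moves:
    - [[0,0,0],0]
    - [[0,0,0],0]
    - [[0,0,0],0]
    - [[0,0,0],0]

```text
time_s: 36.48
tcp_pos: [0.4292, 0.1471, 0.0231]
ee_rot: [[-1.0, -0.0, 0.003], [-0.0, 1.0, 0.002], [-0.003, 0.002, -1.0]]
wrist_force: [0.4, -0.3, -0.1]
gripper_width: 0.553
gripper_force: 0.0
```

>>> apply_moves:
  moves:
    - [[0.002,0,0.015],0]
    - [[0,0,0.015],0]
    - [[0,0,0.006],0]
    - [[0,0,0.003],0]
    - [[0,0,0],0]

```text
time_s: 36.9
tcp_pos: [0.4259, 0.1463, -0.017]
ee_rot: [[-1.0, -0.0, 0.001], [-0.0, 1.0, 0.0], [-0.001, 0.0, -1.0]]
wrist_force: [-0.6, -0.4, -0.9]
gripper_width: 0.547
gripper_force: 0.0
```

>>> apply_moves:
  moves:
    - [[0,0,0],0]
    - [[0,0,0],0]
    - [[0,0,0],0]

```text
time_s: 37.15
tcp_pos: [0.426, 0.1464, -0.0168]
ee_rot: [[-1.0, -0.0, 0.001], [-0.0, 1.0, 0.001], [-0.001, 0.001, -1.0]]
wrist_force: [0.6, 0.4, 0.2]
gripper_width: 0.549
gripper_force: 0.0
```

>>> apply_moves:
  moves:
    - [[0,0,0.002],0]
    - [[0,0,0.0015],0]
    - [[0,0,0],0]
    - [[0,0,0],0]

```text
time_s: 37.48
tcp_pos: [0.4254, 0.1459, -0.0211]
ee_rot: [[-1.0, 0.0, -0.0], [0.0, 1.0, -0.0], [0.0, -0.0, -1.0]]
wrist_force: [0.3, 0.6, -0.4]
gripper_width: 0.553
gripper_force: 0.0
```

>>> apply_moves:
  moves:
    - [[0,0,0],0]
    - [[0,0,0],0]
    - [[0,0,0],0]
    - [[0,0,0],0]
    - [[0,0,0],0]
  hand: 0.005

```text
time_s: 37.9
tcp_pos: [0.4254, 0.1459, -0.021]
ee_rot: [[-1.0, 0.0, -0.0], [0.0, 1.0, -0.0], [0.0, -0.0, -1.0]]
wrist_force: [-0.7, -0.3, -0.5]
gripper_width: 0.266
gripper_force: 30.1
```

>>> apply_moves:
  moves:
    - [[0,0,0],0]
    - [[0,0,0],0]
    - [[0,0,0],0]
    - [[0,0,0],0]

```text
time_s: 38.23
tcp_pos: [0.4254, 0.146, -0.021]
ee_rot: [[-1.0, 0.0, -0.0], [0.0, 1.0, -0.0], [0.0, -0.0, -1.0]]
wrist_force: [0.3, 1.3, 0.6]
gripper_width: 0.263
gripper_force: 30.0
```

>>> apply_moves:
  moves:
    - [[0,0,-0.01],0]
    - [[0,0,-0.025],0]
    - [[0,0,-0.035],0]
    - [[0,0,-0.035],0]
    - [[0,0,-0.03],0]

```text
time_s: 38.65
tcp_pos: [0.4256, 0.146, 0.1161]
ee_rot: [[-1.0, -0.0, 0.001], [-0.0, 1.0, 0.001], [-0.001, 0.001, -1.0]]
wrist_force: [1.2, 0.9, -0.5]
gripper_width: 0.262
gripper_force: 30.0
```

>>> apply_moves:
  moves:
    - [[0,0,0],0]
    - [[-0.016,0.003,0],0]
    - [[-0.0326,0.0056,0],0]
    - [[-0.0326,0.0056,0],0]
    - [[-0.0326,0.0056,0],0]

```text
time_s: 39.07
tcp_pos: [0.5402, 0.1659, 0.1137]
ee_rot: [[-1.0, -0.0, -0.0], [-0.0, 1.0, 0.0], [0.0, 0.0, -1.0]]
wrist_force: [0.5, 0.1, 0.0]
gripper_width: 0.263
gripper_force: 30.0
```

>>> apply_moves:
  moves:
    - [[-0.0326,0.0056,0],0]
    - [[-0.0166,0.0026,0],0]
    - [[0,0,0],0]
    - [[0,0,0],0]
    - [[0,0,0],0]

```text
time_s: 39.48
tcp_pos: [0.5872, 0.1736, 0.1131]
ee_rot: [[-1.0, 0.0, -0.002], [0.0, 1.0, -0.001], [0.002, -0.001, -1.0]]
wrist_force: [-0.1, -0.6, -1.3]
gripper_width: 0.265
gripper_force: 30.0
```

>>> apply_moves:
  moves:
    - [[0,0,0],0]
    - [[0,0,0.01],0]
    - [[0,0,0.015],0]
    - [[0,0,0.01],0]
    - [[0,0,0.005],0]

```text
time_s: 39.9
tcp_pos: [0.5868, 0.1735, 0.0721]
ee_rot: [[-1.0, -0.0, -0.003], [-0.0, 1.0, -0.001], [0.003, -0.001, -1.0]]
wrist_force: [-1.0, -0.1, -0.1]
gripper_width: 0.262
gripper_force: 30.0
```

>>> apply_moves:
  moves:
    - [[0,0,0],0]
    - [[0,0,0],0]
    - [[0,0,0],0]
    - [[0,0,0],0]

```text
time_s: 40.23
tcp_pos: [0.589, 0.1742, 0.0748]
ee_rot: [[-1.0, -0.0, 0.001], [-0.0, 1.0, 0.001], [-0.001, 0.001, -1.0]]
wrist_force: [1.2, -0.1, -0.8]
gripper_width: 0.268
gripper_force: 30.0
```

Cap bottom about 10 mm above the ring; lower to contact.

>>> apply_moves:
  moves:
    - [[0,0,0.004],0]
    - [[0,0,0.003],0]
    - [[0,0,0.001],0]
    - [[0,0,0],0]
    - [[0,0,0],0]

```text
time_s: 40.65
tcp_pos: [0.5884, 0.1739, 0.0659]
ee_rot: [[-1.0, -0.0, -0.0], [-0.0, 1.0, -0.0], [0.0, -0.0, -1.0]]
wrist_force: [-0.4, 0.8, 0.2]
gripper_width: 0.261
gripper_force: 30.0
```

>>> apply_moves:
  moves:
    - [[0,0,0.001],0]
    - [[0,0,0],0]
    - [[0,0,0],0]

```text
time_s: 40.9
tcp_pos: [0.5886, 0.174, 0.0651]
ee_rot: [[-1.0, 0.0, 0.0], [0.0, 1.0, 0.0], [-0.0, 0.0, -1.0]]
wrist_force: [0.7, -0.5, -0.1]
gripper_width: 0.264
gripper_force: 30.0
```

>>> apply_moves:
  moves:
    - [[0,0,0.001],0]
    - [[0,0,0],0]
    - [[0,0,0],0]

```text
time_s: 41.15
tcp_pos: [0.5887, 0.174, 0.065]
ee_rot: [[-1.0, -0.0, 0.001], [-0.0, 1.0, 0.0], [-0.001, 0.0, -1.0]]
wrist_force: [-3.5, 0.0, 5.6]
gripper_width: 0.263
gripper_force: 30.0
```

>>> apply_moves:
  moves:
    - [[0,0,0],0]
    - [[0,0,0],0]
    - [[0,0,0],0]
    - [[0,0,0],0]
    - [[0,0,0],0]
  hand: 0.048

```text
time_s: 41.57
tcp_pos: [0.5884, 0.1739, 0.0637]
ee_rot: [[-1.0, 0.0, -0.0], [0.0, 1.0, -0.0], [0.0, -0.0, -1.0]]
wrist_force: [0.0, -0.1, 0.7]
gripper_width: 0.521
gripper_force: 0.0
```

>>> apply_moves:
  moves:
    - [[0,0,-0.01],0]
    - [[0,0,-0.02],0]
    - [[0,0,-0.03],0]
    - [[0,0,0],0]
    - [[0,0,0],0]

```text
time_s: 41.98
tcp_pos: [0.5899, 0.1747, 0.1269]
ee_rot: [[-1.0, -0.0, 0.005], [-0.0, 1.0, 0.003], [-0.005, 0.003, -1.0]]
wrist_force: [-1.0, -0.9, -0.5]
gripper_width: 0.549
gripper_force: 0.0
```

>>> apply_moves:
  moves:
    - [[0.0141,-0.034,0],0]
    - [[0.0141,-0.034,0],0]
    - [[0.0141,-0.034,0],0]
    - [[0.0141,-0.034,0],0]
    - [[0.0141,-0.034,0],0]
  hand: 0.072

```text
time_s: 42.4
tcp_pos: [0.5163, 0.0025, 0.1234]
ee_rot: [[-1.0, -0.0, -0.002], [-0.0, 1.0, -0.0], [0.002, -0.0, -1.0]]
wrist_force: [0.7, -0.6, 0.3]
gripper_width: 0.795
gripper_force: 0.0
```

>>> apply_moves:
  moves:
    - [[0.0141,-0.034,0],0]
    - [[0.0141,-0.034,0],0]
    - [[0.0141,-0.034,0],0]
    - [[0.0141,-0.034,0],0]
    - [[0.0141,-0.034,0],0]

```text
time_s: 42.82
tcp_pos: [0.4458, -0.1673, 0.1236]
ee_rot: [[-1.0, -0.0, -0.001], [-0.0, 1.0, 0.0], [0.001, 0.0, -1.0]]
wrist_force: [1.1, 0.2, -0.0]
gripper_width: 0.83
gripper_force: 0.0
```

>>> apply_moves:
  moves:
    - [[0,0,0],7]
    - [[0,0,0],7]
    - [[0,0,0],0]
    - [[0,0,0],0]
    - [[0,0,0],0]

```text
time_s: 43.23
tcp_pos: [0.4473, -0.1657, 0.1238]
ee_rot: [[-0.971, 0.239, -0.001], [0.239, 0.971, 0.0], [0.001, -0.0, -1.0]]
wrist_force: [-0.6, 0.2, -0.6]
gripper_width: 0.833
gripper_force: 0.0
```

```bash
python3 chk.py cap,.59,.174,.086 spacer,.59,.174,.071 barrel,.59,.174,.025 jar,.588,.277,0 cassette,.4475,-.1665,0
python3 - <<'E'
from h import *
p=imaging.capture("side"); im=p["frame"]
for t in ("cassette",):
    for d in models.cut_out(p,t): print(np.array(d["extent"])*[640,400,640,400],d["confidence"])
E
```

```text
cap side [269.9237 230.8702] (array([269.792, 232.48 ]), array([0.5895, 0.1768]), np.float64(0.8572823963533753))
cap top [221.3323 208.2271] (array([219.744, 207.76 ]), array([0.5909, 0.1769]), np.float64(0.8540245005344076))
spacer side [270.4264 234.4026] (array([271.776, 239.5  ]), array([0.5753, 0.1847]), np.float64(0.3624311200829287))
spacer top [222.2053 209.3492] None
barrel side [271.669  243.0702] (array([272.704, 247.22 ]), array([0.5752, 0.1847]), np.float64(0.5260527695264722))
barrel top [224.8766 212.7779] (array([224.672, 217.44 ]), array([0.5785, 0.1675]), np.float64(0.4161047443379396))
jar side [239.9553 270.2231] (array([237.888, 271.3  ]), array([0.5859, 0.2789]), np.float64(0.8976933514246948))
jar top [183.2442 213.9748] (array([182.464, 213.68 ]), array([0.5875, 0.2778]), np.float64(0.914181732801127))
cassette side [401.6476 211.6246] (array([401.472, 208.94 ]), array([ 0.4467, -0.1647]), np.float64(0.7957368958475153))
cassette top [367.671  277.0828] None
[ 0.4475 -0.166   0.124 ] 0.8257797610770659
[390.016 200.32   18.368  21.2  ] 0.58
```

>>> apply_moves:
  moves:
    - [[0,0,0.03],0]
    - [[0,0,0.03],0]
    - [[0,0,0.03],0]
    - [[0,0,0.025],0]
    - [[0,0,0.012],0]

```text
time_s: 44.35
tcp_pos: [0.4453, -0.1659, -0.0058]
ee_rot: [[-0.97, 0.243, -0.005], [0.243, 0.97, 0.0], [0.005, -0.001, -1.0]]
wrist_force: [0.4, 0.1, 0.1]
gripper_width: 0.831
gripper_force: 0.0
```

>>> apply_moves:
  moves:
    - [[0,0,0.006],0]
    - [[0,0,0],0]
    - [[0,0,0],0]
    - [[0,0,0],0]
    - [[0,0,0],0]

```text
time_s: 44.77
tcp_pos: [0.4485, -0.1661, -0.0078]
ee_rot: [[-0.97, 0.242, 0.003], [0.242, 0.97, -0.0], [-0.003, 0.001, -1.0]]
wrist_force: [0.2, 0.0, 1.0]
gripper_width: 0.83
gripper_force: 0.0
```

>>> apply_moves:
  moves:
    - [[0,0,0],0]
    - [[0,0,0],0]
    - [[0,0,0],0]
    - [[0,0,0],0]
    - [[0,0,0],0]
  hand: 0.02

```text
time_s: 45.18
tcp_pos: [0.4475, -0.1661, -0.0088]
ee_rot: [[-0.97, 0.242, 0.0], [0.242, 0.97, -0.0], [-0.0, -0.0, -1.0]]
wrist_force: [-0.3, 0.7, 1.2]
gripper_width: 0.572
gripper_force: 30.0
```

>>> apply_moves:
  moves:
    - [[0,0,0],0]
    - [[0,0,0],0]
    - [[0,0,0],0]

```text
time_s: 45.43
tcp_pos: [0.4475, -0.1661, -0.0088]
ee_rot: [[-0.97, 0.242, 0.0], [0.242, 0.97, -0.0], [-0.0, -0.0, -1.0]]
wrist_force: [0.3, -0.2, 3.0]
gripper_width: 0.574
gripper_force: 30.0
```

>>> apply_moves:
  moves:
    - [[0,0,-0.01],0]
    - [[0,0,-0.025],0]
    - [[0,0,-0.035],0]
    - [[0,0,-0.035],0]
    - [[0,0,-0.025],0]

```text
time_s: 45.85
tcp_pos: [0.4482, -0.1661, 0.1235]
ee_rot: [[-0.97, 0.242, 0.003], [0.242, 0.97, -0.0], [-0.003, 0.0, -1.0]]
wrist_force: [0.6, -0.4, -1.1]
gripper_width: 0.569
gripper_force: 30.0
```

>>> apply_moves:
  moves:
    - [[0,0,0],-5.6]
    - [[0,0,0],-5.6]
    - [[0,0,0],-5.6]
    - [[0,0,0],-5.6]
    - [[0,0,0],0]

```text
time_s: 46.27
tcp_pos: [0.4471, -0.1658, 0.1206]
ee_rot: [[-0.989, -0.147, -0.001], [-0.147, 0.989, 0.0], [0.001, 0.001, -1.0]]
wrist_force: [0.1, -0.6, -1.2]
gripper_width: 0.573
gripper_force: 30.0
```

>>> apply_moves:
  moves:
    - [[0,0,0],0]
    - [[-0.0142,0,0],0]
    - [[-0.0284,0,0],0]
    - [[-0.0284,0,0],0]
    - [[-0.0284,0,0],0]

```text
time_s: 46.68
tcp_pos: [0.5467, -0.1513, 0.1208]
ee_rot: [[-0.99, -0.143, -0.0], [-0.143, 0.99, 0.0], [0.0, 0.0, -1.0]]
wrist_force: [-0.2, 0.5, -0.7]
gripper_width: 0.57
gripper_force: 30.0
```

>>> apply_moves:
  moves:
    - [[-0.0284,0,0],0]
    - [[-0.0142,0,0],0]
    - [[0,0,0],0]
    - [[0,0,0],0]
    - [[0,0,0],0]

```text
time_s: 47.1
tcp_pos: [0.5868, -0.1453, 0.1204]
ee_rot: [[-0.989, -0.145, -0.002], [-0.145, 0.989, 0.0], [0.002, 0.001, -1.0]]
wrist_force: [-0.4, 0.6, -2.1]
gripper_width: 0.574
gripper_force: 30.0
```

>>> apply_moves:
  moves:
    - [[0,0,0],0]
    - [[0,0,0],0]
    - [[0,0,0],0]

```text
time_s: 47.35
tcp_pos: [0.5874, -0.1454, 0.1215]
ee_rot: [[-0.989, -0.145, 0.0], [-0.145, 0.989, 0.0], [-0.0, 0.0, -1.0]]
wrist_force: [-0.3, -0.6, -0.7]
gripper_width: 0.571
gripper_force: 30.0
```

Run:
```python
from h import *
p=imaging.capture("side"); s=r.sense(); print(s["tcp_pos"],s["gripper_width"])
f=cv2.resize(p["frame"][120:220,330:430],None,fx=6,fy=6,interpolation=2)
def mk(X,c,m=cv2.MARKER_CROSS):
    for q in proj(p,X): cv2.drawMarker(f,tuple(int(v) for v in ((q-[330,120]+.5)*6-.5)),c,m,9,1)
t=s["tcp_pos"]; yaw=np.arctan2(-s["ee_rot"][1,0],-s["ee_rot"][0,0]); print(np.degrees(yaw))
mk(place(box(.016,.05,.055),[t[0],t[1],t[2]+.0088,yaw]),(0,0,255))
mk(place(box(.016,.05,.055),[.588,-.1455,.005,yaw]),(0,255,0))
cv2.imwrite("pics/ins.png",f)
```

```text
[ 0.5875 -0.1454  0.1214] 0.5715948428188339
8.371668762285367
```

View pics/ins.png

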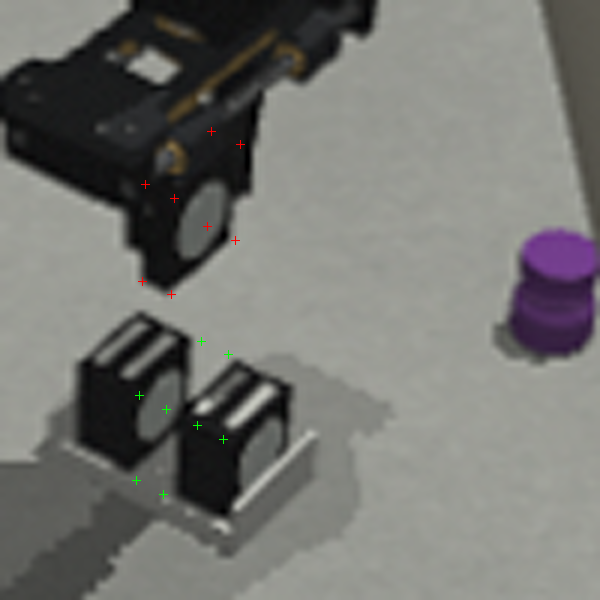

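Run:
```python
from h import *
s=r.sense(); t=s["tcp_pos"]; w=np.radians(8.4)
p=imaging.capture("side"); q=imaging.capture("top")
for n,k in(("side",p),("top",q)):
    c=centroid(proj(k,place(SH["cassette"],[t[0],t[1],t[2]+.0088,w]))); print(n,c)
    for d in models.cut_out(k,"cassette"): print(np.round(np.array(d["extent"])*[640,400,640,400],1),d["confidence"],d["region"].sum())
# edge fit: dark cassette silhouette, lower corner & left/right lines in x6 crop
g=cv2.cvtColor(p["frame"],cv2.COLOR_BGR2GRAY).astype(int)
for row in range(160,171): print(row,g[row,348:374])
pts=proj(p,place(box(.016,.05,.055),[t[0],t[1],t[2]+.0088,w])); print(pts)
```

```text
side [361.4147 154.9834]
[349.7 145.3  18.7  19.5] 0.77 185
top [363.896  205.3753]
160 [160 164 111  43  15  15  17  19  18  18  18  49  87  96  95  97  80  38
  18  79 147 161 158 158 158 156]
161 [157 159 143 106  73  39  14  17  17  19  18  47  88  97  95  90  53  38
  81 147 160 158 156 157 158 158]
162 [156 158 159 163 148  83  17  17  17  18  17  27  78  89  75  42  35  98
 154 162 158 157 156 156 158 157]
163 [156 157 158 160 165 105  31  18  20  19  18  19  30  31  17  31  96 153
 164 159 156 158 160 161 159 158]
164 [158 160 158 157 162 102  30  17  16  17  20  21  17   9  53  97 150 161
 159 157 157 157 159 162 158 157]
165 [159 158 156 155 159 100  28  18  18  18  18  17  24  73 123 154 160 159
 158 156 157 157 156 158 158 156]
166 [156 155 155 155 160 109  46  15  17  17  15  37  81 148 162 157 156 157
 157 157 159 157 155 154 155 156]
167 [155 154 157 157 159 142 106  73  39  15  37  97 149 160 158 156 154 155
 157 160 159 159 157 156 155 157]
168 [156 154 156 155 155 158 161 142 106  70  98 150 160 158 158 157 156 155
 155 157 159 160 158 157 157 159]
169 [156 155 157 157 157 158 160 159 161 140 152 160 157 158 159 159 156 156
 157 158 158 156 153 152 155 160]
170 [152 155 153 153 157 158 158 157 157 156 155 157 157 158 159 158 157 154
 155 157 155 153 153 155 159 159]
[[368.8074 159.6002]
 [369.6819 143.5914]
 [358.1289 168.7136]
 [358.7054 152.6218]
 [364.1091 157.4055]
 [364.8426 141.4262]
 [353.3919 166.4194]
 [353.825  150.3554]]
```

>>> apply_moves:
  moves:
    - [[0.0005,0,0.01],0]
    - [[0,0,0.015],0]
    - [[0,0,0.01],0]
    - [[0,0,0.005],0]
    - [[0,0,0],0]

```text
time_s: 48.02
tcp_pos: [0.5862, -0.1453, 0.079]
ee_rot: [[-0.989, -0.146, -0.004], [-0.146, 0.989, 0.0], [0.004, 0.001, -1.0]]
wrist_force: [0.5, -1.0, -0.5]
gripper_width: 0.569
gripper_force: 30.0
```

>>> apply_moves:
  moves:
    - [[0,0,0],0]
    - [[0,0,0],0]
    - [[0,0,0.004],0]
    - [[0,0,0.004],0]
    - [[0,0,0.004],0]

```text
time_s: 48.43
tcp_pos: [0.5876, -0.1453, 0.069]
ee_rot: [[-0.989, -0.146, 0.001], [-0.146, 0.989, 0.0], [-0.001, 0.0, -1.0]]
wrist_force: [0.9, -0.7, -0.9]
gripper_width: 0.573
gripper_force: 30.0
```

>>> apply_moves:
  moves:
    - [[0,0,0.004],0]
    - [[0,0,0.004],0]
    - [[0,0,0.004],0]
    - [[0,0,0.004],0]
    - [[0,0,0.004],0]

```text
time_s: 48.85
tcp_pos: [0.5874, -0.1454, 0.0485]
ee_rot: [[-0.989, -0.146, -0.0], [-0.146, 0.989, -0.0], [0.0, 0.0, -1.0]]
wrist_force: [-0.2, 0.2, -1.4]
gripper_width: 0.574
gripper_force: 30.0
```

>>> apply_moves:
  moves:
    - [[0,0,0],0]
    - [[0,0,0],0]
    - [[0,0,0],0]

```text
time_s: 49.1
tcp_pos: [0.5876, -0.1454, 0.0491]
ee_rot: [[-0.989, -0.146, 0.0], [-0.146, 0.989, -0.0], [-0.0, -0.0, -1.0]]
wrist_force: [0.1, 0.0, -0.1]
gripper_width: 0.568
gripper_force: 30.0
```

>>> apply_moves:
  moves:
    - [[0,0,0.003],0]
    - [[0,0,0.003],0]
    - [[0,0,0.003],0]
    - [[0,0,0.003],0]
    - [[0,0,0],0]

```text
time_s: 49.52
tcp_pos: [0.5868, -0.1453, 0.0361]
ee_rot: [[-0.989, -0.146, -0.002], [-0.146, 0.989, 0.0], [0.002, 0.0, -1.0]]
wrist_force: [-0.2, -0.2, -0.3]
gripper_width: 0.575
gripper_force: 30.0
```

>>> apply_moves:
  moves:
    - [[0,0,0.003],0]
    - [[0,0,0.003],0]
    - [[0,0,0.003],0]
    - [[0,0,0.003],0]
    - [[0,0,0.003],0]

```text
time_s: 49.93
tcp_pos: [0.5874, -0.1453, 0.0217]
ee_rot: [[-0.989, -0.146, -0.0], [-0.146, 0.989, 0.0], [0.0, 0.0, -1.0]]
wrist_force: [0.4, 0.4, -0.9]
gripper_width: 0.572
gripper_force: 30.0
```

>>> apply_moves:
  moves:
    - [[0,0,0.003],0]
    - [[0,0,0.003],0]
    - [[0,0,0.003],0]
    - [[0,0,0.003],0]
    - [[0,0,0.003],0]

```text
time_s: 50.35
tcp_pos: [0.5874, -0.1454, 0.0067]
ee_rot: [[-0.989, -0.146, -0.0], [-0.146, 0.989, -0.0], [0.0, -0.0, -1.0]]
wrist_force: [-0.2, -0.2, -1.6]
gripper_width: 0.568
gripper_force: 30.0
```

>>> apply_moves:
  moves:
    - [[0,0,0.003],0]
    - [[0,0,0.002],0]
    - [[0,0,0],0]
    - [[0,0,0],0]
    - [[0,0,0],0]

```text
time_s: 50.77
tcp_pos: [0.5876, -0.1453, 0.0022]
ee_rot: [[-0.989, -0.146, 0.0], [-0.146, 0.989, -0.0], [-0.0, -0.0, -1.0]]
wrist_force: [-0.2, -0.3, 0.1]
gripper_width: 0.573
gripper_force: 30.0
```

>>> apply_moves:
  moves:
    - [[0,0,0.002],0]
    - [[0,0,0.002],0]
    - [[0,0,0],0]
    - [[0,0,0],0]

```text
time_s: 51.1
tcp_pos: [0.5873, -0.1454, -0.0022]
ee_rot: [[-0.989, -0.146, -0.0], [-0.146, 0.989, 0.0], [0.0, 0.0, -1.0]]
wrist_force: [0.3, -0.3, -0.3]
gripper_width: 0.573
gripper_force: 30.0
```

>>> apply_moves:
  moves:
    - [[0,0,0.001],0]
    - [[0,0,0],0]
    - [[0,0,0],0]

```text
time_s: 51.35
tcp_pos: [0.5874, -0.1453, -0.003]
ee_rot: [[-0.989, -0.146, -0.0], [-0.146, 0.989, 0.0], [0.0, 0.0, -1.0]]
wrist_force: [-0.5, 0.3, -0.5]
gripper_width: 0.574
gripper_force: 30.0
```

>>> apply_moves:
  moves:
    - [[0,0,0.001],0]
    - [[0,0,0],0]
    - [[0,0,0],0]

```text
time_s: 51.6
tcp_pos: [0.5877, -0.1454, -0.0037]
ee_rot: [[-0.989, -0.146, 0.001], [-0.146, 0.989, -0.0], [-0.001, -0.0, -1.0]]
wrist_force: [-0.1, 0.3, 0.7]
gripper_width: 0.57
gripper_force: 30.0
```

>>> apply_moves:
  moves:
    - [[0,0,0.0005],0]
    - [[0,0,0],0]
    - [[0,0,0],0]

```text
time_s: 51.85
tcp_pos: [0.5878, -0.1454, -0.0037]
ee_rot: [[-0.989, -0.146, 0.001], [-0.146, 0.989, -0.0], [-0.001, -0.0, -1.0]]
wrist_force: [-1.4, 0.8, 5.2]
gripper_width: 0.572
gripper_force: 30.0
```

>>> apply_moves:
  moves:
    - [[0,0,0],0]
    - [[0,0,0],0]
    - [[0,0,0],0]
    - [[0,0,0],0]
    - [[0,0,0],0]
  hand: 0.066

```text
time_s: 52.27
tcp_pos: [0.5873, -0.1453, -0.0048]
ee_rot: [[-0.989, -0.146, -0.0], [-0.146, 0.989, 0.0], [0.0, 0.0, -1.0]]
wrist_force: [0.3, -0.6, -0.2]
gripper_width: 0.752
gripper_force: 0.0
```

>>> apply_moves:
  moves:
    - [[0,0,-0.005],0]
    - [[0,0,-0.01],0]
    - [[0,0,-0.015],0]
    - [[0,0,-0.025],0]
    - [[0,0,-0.03],0]

```text
time_s: 52.68
tcp_pos: [0.5863, -0.1453, 0.0808]
ee_rot: [[-0.989, -0.146, -0.003], [-0.146, 0.989, 0.0], [0.003, 0.001, -1.0]]
wrist_force: [0.6, 0.9, -0.5]
gripper_width: 0.757
gripper_force: 0.0
```

>>> apply_moves:
  moves:
    - [[0,0,-0.03],0]
    - [[0.02,-0.03,0],0]
    - [[0.02,-0.03,0],0]
    - [[0.02,-0.03,0],0]
    - [[0.02,-0.03,0],0]

```text
time_s: 53.1
tcp_pos: [0.5254, -0.2768, 0.1121]
ee_rot: [[-0.989, -0.147, 0.002], [-0.147, 0.989, -0.001], [-0.002, -0.001, -1.0]]
wrist_force: [-0.1, -0.5, 0.2]
gripper_width: 0.761
gripper_force: 0.0
```

>>> apply_moves:
  moves:
    - [[0.02,-0.03,0],0]
    - [[0.02,-0.03,0],0]
    - [[0.02,-0.03,0],0]
    - [[0,0,0],0]
    - [[0,0,0],0]

```text
time_s: 53.52
tcp_pos: [0.4787, -0.3752, 0.1113]
ee_rot: [[-0.99, -0.143, 0.001], [-0.143, 0.99, -0.0], [-0.001, -0.001, -1.0]]
wrist_force: [0.4, 0.2, 0.1]
gripper_width: 0.757
gripper_force: 0.0
```

```bash
python3 - <<'E'
from h import *
p=imaging.capture("side"); q=imaging.capture("top")
a=cv2.resize(p["frame"][150:290,215:415],(800,560),interpolation=2)[:, :]
a=cv2.resize(p["frame"][155:285,220:400],(400,289),interpolation=2)
b=cv2.resize(q["frame"][180:262,335:385],(244,400),interpolation=2)
c=cv2.resize(q["frame"][180:250,160:250],(400,311),interpolation=2)
o=np.zeros((600,800,3),np.uint8); o[:289,:400]=a; o[:311,400:]=c; z=cv2.resize(p["frame"][165:220,335:390],(280,280),interpolation=2); o[315:595,:280]=z
b=cv2.resize(q["frame"][185:250,335:385],(215,280),interpolation=2); o[315:595,420:635]=b
cv2.imwrite("pics/fin.png",o)
E
python3 chk.py cap,.59,.174,.086 tape,.787,.0196,0
```

```text
cap side [269.9237 230.8702] (array([267.872, 232.62 ]), array([0.5893, 0.177 ]), np.float64(0.8496174863387979))
cap top [221.3323 208.2271] (array([219.712, 208.86 ]), array([0.5903, 0.1768]), np.float64(0.8709279368213229))
tape side [273.1156 187.64  ] (array([271.136, 189.4  ]), array([0.7891, 0.019 ]), np.float64(0.9323093290777312))
tape top [293.1795 141.0451] (array([292.704, 141.32 ]), array([0.7898, 0.0194]), np.float64(0.8979814511729405))
[ 0.4802 -0.3727  0.1107] 0.760531910513216
```

View pics/fin.png

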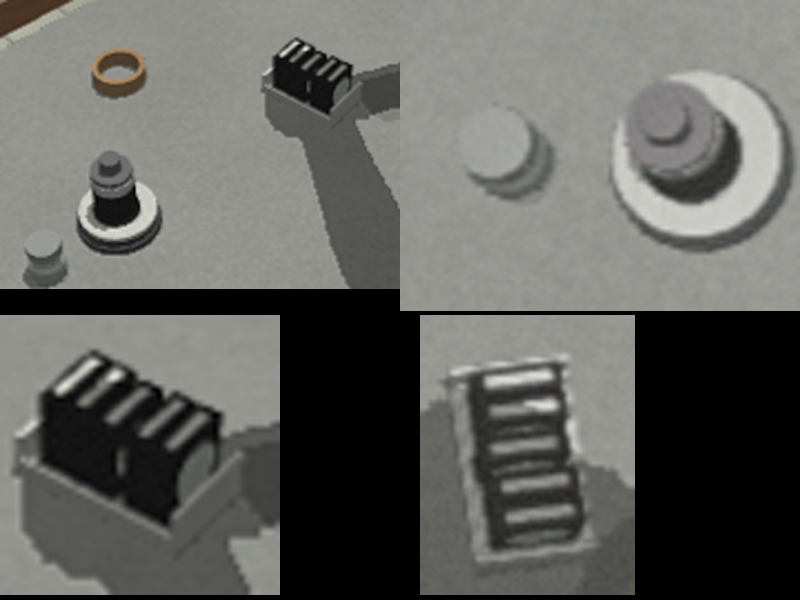

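The picture shows the stack upright on the stage at about (700,150). The jar stands beside it at (500,150), and the tape is where it was. In the top-view inset, the new cassette's strip (row 447) is midway between its neighbours' strips (410 and 483). Handing in.

```bash
python3 -c "
from station import r
print(r.finish_job())"
```

```text
the job is handed in; nothing more can be done
None
```

The bench is set out as asked and the job is handed in; the final camera check showed everything in place, but the hand-in returned no verdict. The barrel, ring and cap are stacked on the stage, the cassette is down in the rack gap, and the jar stands about 3 cm clear of the stage on the +y side; the tape is unmoved.

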